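Load a rock tilt tester and wind its worm drive up one division

ROBOT

A 6-joint arm with a two-finger parallel gripper is mounted at the origin on the work surface. World frame = base frame: x ahead of the robot, y to its left, z up, the work surface at z = 0. Lengths are in mm, angles in rad, forces in N, time in s.
With the tool pointing down it reaches from about 350 to 925 mm from the base axis. Payload 6.4 kg.
Tool frame: the origin (TCP) lies midway between the tips of the shut fingers; the grasp point (between the pads) lies 19 mm behind it (arm.tcp_to_grasp is the distance from the TCP to the grasp point, in mm); z points along the fingers, y is the direction in which the jaws open and shut (so a half turn about z gives the same grasp; the last joint's range is limited). The gripper opens to 94 mm and grips with 3 to 60 N. Pads are 16 mm wide; open, the fingers measure 119 mm over their backs; the gripper's body (75 mm by 177 mm) begins 78 mm behind the grasp point.
Start: joints at [1.01, 0.245, 1.558, -0, 1.339, -0.174], TCP at [245.195, 601.991, 205.455] pointing down, gripper open.
Joint ranges: [-3.13, 3.13], [-1.02, 2.26], [0.13, 2.54], [-0.95, 4.09], [0.21, 2.88], [-2.74, 2.74]. Speed limits (rad/s): [2.57, 2.57, 3.14, 3.14, 3.14, 3.14].

INTERFACE

Orientations are given as a unit quaternion [x, y, z, w].
In Python, from cell import arm, optics gives the robot as it stands. The module is installed in compiled form; this text tells all that it offers.
- The arm moves only by the tool drive_tool, never from a script. Its arguments are lists of equal length, an entry for each row: "linear": the shift along the world's x, y, z in m, a list of three; "twist": the turn about the world's z in rad; "fingers": the closure, from -1 (fully open) to 1 (shut), so that 0 is half open. A call has 1 to 5 rows; each row shifts and turns the commanded pose from where the row before left it; what a row does not reach is not made up. A row lasts 1/12 s, in which the tool goes at most 41.7 mm and 7.16 degrees, less where a joint would pass 70% of its speed; a pose out of reach is approached as far as the arm can. A call is refused whole if a number of a shift passes 0.0417 or a number of a turn 0.125, either way. A call with a gripper value outside its range is refused whole. The fingers move at their own pace and stop on an object; "grip_force" is the grip in N (left out, the last holds). Time passes only in rows, so rows that do not move let the fingers close. It gives the time, the measured TCP pose, the force and the opening at its end, in the units of the state.
- arm.sense(): the state, without advancing time (a new reading comes with each control period).
- optics.get_image(name): name is "scene" or "top"; returns (picture, depth): 384x512x3 uint8, red, green, blue; 384x512 float32, mm along the optical axis (not along the pixel's ray), 0 where there is no reading.
- optics.camera_model(name): a dict with "intrinsics" (3x3 intrinsics, pixels), "distortion" ([k1, k2, p1, p2, k3] as OpenCV has them; the pictures are not rectified), "rvec" (rotation vector, rad) and "tvec" (3), from world to camera coordinates, as OpenCV has them. Camera axes: x right, y down, z forward; pixel columns grow to the right and rows downward; lengths in mm; the calibration is good to about 2 mm. A picture is of the moment at which its call begins. camera_model takes no time and is no camera call.
- arm.close_job(): hands the job in, once; it reports no verdict.
Trained networks look in the newest picture that a camera, given by its name, has taken for a name from the list of things; names that differ only in an ending like _2 or _b are one class to them, and where a whole thing is asked for, a point or a joint stands for the part that bears it (a point fixed in the world has none). Each returns a list of dicts, best first, with "conf" (0 to 1); they miss things now and then, are a little off and sometimes report something else, mostly with a low value. They report only what shows in the picture. A call takes as long as a camera call. They do not tell look-alikes from the thing itself.
- optics.silhouettes(camera, target): "region" (384x512 bool, what is visible of it) and "extent" ([centre column, centre row, width, height] in pixels, round what is visible of it).
The state is a dict: "clock": time; "joint_pos": joint angles; "dq": joint speeds; "effort": joint torques, N m; "tcp_pos": TCP position; "eef_rot": TCP orientation; "contact_force": force on the tool from outside, world axes, zero at the start; "moment": the same for the moment, N m; "finger_gap": finger opening in mm.
Only numpy, scipy, OpenCV 4.12 (cv2) and the standard library are available. Lean on these libraries where they do the work, as an engineer would, in place of code of your own. Each camera call takes 0.05 s, during which the arm holds its last target.

TASK

Set up the rock tilt test: take the long sawn slab out of the sample tray and set it down gently, centred and square, on the rock slab clamped to the tilt tester's platform. Then wind the handwheel clockwise until the platform's pointer stands at the next long mark of the scale, 15 degrees, without running past it and without the slab shifting. Leave everything else where it stands.

Things in the scene. Friction and masses are not known exactly. Their poses are not given: they have to be found in the camera images.
- slab_center (a point): the long sawn rock slab to load: a plain grey stone block 120 x 50 x 30 mm, about 0.5 kg, lying flat in the sample tray in one of three places; point at its centre (half-way up, 15 mm above its underside); its x axis runs along the 120 mm, y across the 50 mm, z up. Its neighbours stand as near as 30 mm to its long sides
- offcut_center (a point): bystander in the tray: a shorter offcut of the same stone, 75 x 50 x 30 mm, lying flat; point at its centre, x along the 75 mm. Leave alone
- core_center (a point): bystander in the tray: an upright drilled stone cylinder, diameter 50 mm, 62 mm high; point at its centre. Leave alone
- tray_in (a point): sample tray, fixed: shallow metal sheet tray 200 (its x) x 300 (its y) x 16 mm with a 3 mm floor; point at the centre of the floor's top side. The three stones stand in a row along its y, about 90 mm apart, the slab's length roughly along the tray's x
- bed (a point): where the slab goes: centre of the top face of the lower rock slab (150 mm along y, 70 mm along x, 25 mm thick) clamped on the tilting platform of the tilt tester; y runs up the slope, x along the hinge line, z square to the face. About 85 mm above the table when level. The loaded slab's 120 mm side lies along this y. The hinge line is 105 mm towards -y and 25 mm below
- tester: tilt tester, fixed: grey base 190 (x) x 300 (y) mm, origin under its middle. The platform lies along its y, hinge at y = -65, at (0, 40) mm the bed. An upright arc scale stands at x = +86, y = 35 to 105, up to 160 mm high; the round worm housing at x = -95, y = -65 is 104 mm high; beside the bed nothing on the -x side is higher than the bed
- hub (a point): axis of the handwheel at the height of the middle of its grip, about 184 mm above the table. The wheel is level, turns about the vertical, 104 mm across; the top of its rim is 34 mm below this point; it sits on the worm shaft at the tester's corner beyond the hinge
- grip (a point): middle of the handwheel's upright revolving grip (a black barrel 23 mm in diameter, 60 mm tall, free to spin on its pin), 42 mm from the wheel's axis; there is 34 mm of free height from this point down to the wheel's rim. It can be pinched from above and carried round in a circle about hub without turning the hand
- handwheel (a joint): angle of the handwheel, rad, growing clockwise seen from above; clockwise raises the platform. One full turn tilts the platform 3 degrees (120 to 1, no backlash), so 15 degrees is five turns. Stiff enough (about 1.2 N at the grip) to stay where it is left, and the load cannot drive it back
- tilt (a joint): tilt of the platform, rad, 0 level, growing as its far end rises; starts between 0 and 5 degrees. The scale has a short mark every 3 degrees (one turn) and a long mark at 0, 15 (0.2618 rad) and 30 degrees
- pointer_tip (a point): tip of the thin pointer that swings with the platform in front of the arc scale, 126 mm from the hinge line; the long marks start there
- bottle_center (a point): bystander: black square bottle with blue cap, 64 x 90 mm, 185 mm high, standing at the left or the right side of the bench, at times close to the way of the hand; point at half height
- cups_center (a point): bystander: clear plastic cups, 75 mm across at the top, 95 mm high, standing beside the tester's platform on its robot side; point at half height
- lump_center (a point): bystander: dark rough rock lump about 60 x 60 x 55 mm; point at half height
- beaker_center (a point): bystander: glass beaker, 71 mm across, 85 mm high; point at half height
- brush_grip (a point): bystander: brush lying on the bench, about 200 mm long; point on its handle
- dish: bystander: low glass dish, 94 mm across, 16 mm high; origin under its centre
There are look-alikes about, which are no part of the job. What is shaped like the part that bears slab_center but pink or purple is not meant.

How it is judged (in metres and radians):
On the way, in this order (a step that is already met when the one before it is completed fails the run):
1. the long slab lies centred and square on the lower slab, let go, before the platform is wound up (x of slab_center in the frame of bed between -0.013 and 0.013 m and y of slab_center in the frame of bed between -0.016 and 0.016 m and z of slab_center in the frame of bed between 0.011 and 0.019 m and angle between the x axis of slab_center and the y axis of bed, either way round below 0.14 rad and angle between the z axis of slab_center and the z axis of bed, either way round below 0.06 rad and contact force between the fingers and slab below 0.5 N and value of joint tilt below 0.11 rad), for 0.2 s.
2. the pointer stands at the 15 degree mark with the slab in place (x of slab_center in the frame of bed between -0.013 and 0.013 m and y of slab_center in the frame of bed between -0.016 and 0.016 m and z of slab_center in the frame of bed between 0.011 and 0.019 m and angle between the x axis of slab_center and the y axis of bed, either way round below 0.14 rad and angle between the z axis of slab_center and the z axis of bed, either way round below 0.06 rad and contact force between the fingers and slab below 0.5 N and value of joint tilt between 0.2408 and 0.2828 rad), for 0.2 s.
At the end, for the whole second after the job is handed in: The platform is tilted 15 degrees (within 1.2 degrees) and still, and the long slab rests flat on the lower slab, at rest and released, its centre within 13 mm across and 16 mm along of the lower slab's centre, square within 8 degrees (all of step 2 and velocity of joint handwheel between -0.05 and 0.05 rad/s and linear speed of slab below 0.01 m/s); the robot touches nothing.
It fails at once if the pointer ran past the 15 degree mark by more than 2.5 degrees (value of joint tilt above 0.3054 rad).
It fails at once if the slab came down onto the platform faster than 0.35 m/s, as if dropped from more than 6 mm (distance between slab_center and bed below 0.06 m and z of slab_center in the frame of bed below 0.045 m and linear speed of slab above 0.35 m/s).
It fails at once if another thing was pushed more than 25 mm or knocked over (distance of any of offcut_center, core_center, bottle_center, cups_center, lump_center, beaker_center, brush_grip, dish from where it was at the start of the episode above 0.025 m).
It also fails if it takes over 72 s, if anything falls off the work surface, if the arm or the gripper's body presses on something with over 40 N, if the wrist force passes 120 N, or if a joint passes its speed limit or range.

## Working session

There is one attempt and no reset: what is moved stays moved. The work goes in short steps, Python scripts to look and compute and a tool call to move; the robot and the scene stay as the last step left them, time stands still between calls to the robot, and variables do not carry over. Pictures are saved under pics/ and viewed, and the job is handed in when it is done.

Besides the shell and the picture viewer there is one more tool, called after "Emit:" as name([rows], argument=value, ...), one row to a line, values as JSON. drive_tool: Moves the arm, as the interface text tells. Its arguments: {"type":"object","properties":{"linear":{"type":"array","items":{"type":"array","items":{"type":"number"}}},"twist":{"type":"array","items":{"type":"number"}},"fingers":{"type":"array","items":{"type":"number"}},"grip_force":{"type":"number"}},"required":["linear","twist","fingers"]}

```bash
mkdir -p pics; cat > h.py <<'E'
import numpy as np, cv2
from cell import arm, optics
def cam(n):
    m=optics.camera_model(n); K=np.array(m['intrinsics'],float); d=np.array(m['distortion'],float)
    R=cv2.Rodrigues(np.array(m['rvec'],float))[0]; t=np.array(m['tvec'],float).ravel()
    return K,d,R,t
def world(n,px,z):  # px Nx2, z depth
    K,d,R,t=cam(n); px=np.asarray(px,float).reshape(-1,1,2)
    u=cv2.undistortPoints(px,K,d).reshape(-1,2); z=np.asarray(z,float).reshape(-1,1)
    c=np.hstack([u*z,z]); return (c-t)@R
def atz(n,px,zw):
    K,d,R,t=cam(n); u=cv2.undistortPoints(np.asarray(px,float).reshape(-1,1,2),K,d).reshape(-1,2)
    r=np.hstack([u,np.ones((len(u),1))])@R; o=-R.T@t
    return o+r*((zw-o[2])/r[:,2])[:,None]
def proj(n,P):
    K,d,R,t=cam(n); return cv2.projectPoints(np.asarray(P,float).reshape(-1,1,3),R,t,K,d)[0].reshape(-1,2)
def cloud(n,dep):
    v,u=np.mgrid[0:384,0:512]; return world(n,np.stack([u,v],-1).reshape(-1,2),dep.reshape(-1)).reshape(384,512,3)
def save(n,img): cv2.imwrite('pics/'+n,img[...,::-1])
E
python3 - <<'E'
from h import *
print(arm.sense())
for n in('scene','top'):
    im,d=optics.get_image(n); save(n+'0.png',im); np.savez(n+'0.npz',im=im,d=d)
    K,dd,R,t=cam(n); print(n,-R.T@t,K[0,0],R[2])
    for k in ['slab_center','offcut_center','core_center','bed','tester','hub','grip','handwheel','pointer_tip','bottle_center','cups_center','lump_center']:
        try:
            r=optics.silhouettes(n,k)
            print(n,k,[(round(x['conf'],2),[round(float(e)) for e in x['extent']]) for x in r[:3]])
        except Exception as e: print(k,e)
E
```

```text
{'clock': 0.0, 'joint_pos': array([ 1.00990676e+00,  2.45779435e-01,  1.55896097e+00, -3.05362329e-05,
        1.33874238e+00, -1.74082319e-01]), 'dq': array([-0.00012075, -0.00065242, -0.00019736, -0.00104175, -0.00067575,
       -0.00026675]), 'effort': array([ 3.95305888e-04, -4.15833628e+01, -3.14604449e+01,  6.85240980e-02,
        3.31496517e-02, -1.15097296e-04]), 'tcp_pos': array([244.87347597, 601.47081512, 204.39605622]), 'eef_rot': array([ 1.92196622e-01,  9.81355983e-01, -8.87303411e-04, -3.25670124e-04]), 'contact_force': array([0.17040848, 0.42385546, 0.09860672]), 'moment': array([0.02231202, 0.02633061, 0.01694162]), 'finger_gap': 94.06773652152157}
scene [1489.29609765 -274.67368175  926.61609823] 384.88444118099625 [-0.73826989  0.22726589 -0.63506518]
scene slab_center [(0.87, [228, 295, 44, 39]), (0.79, [274, 181, 32, 22]), (0.72, [314, 215, 28, 28])]
scene offcut_center [(0.9, [287, 215, 18, 20])]
scene core_center [(0.65, [342, 212, 16, 24]), (0.28, [328, 160, 22, 14])]
scene bed [(0.91, [209, 233, 66, 47]), (0.38, [287, 220, 16, 21])]
scene tester [(0.77, [195,
[... 500 characters left out ...]
819701306 [ 0.16577152  0.01149318 -0.98609721]
top slab_center [(0.91, [309, 121, 38, 30]), (0.84, [217, 257, 45, 23]), (0.65, [201, 185, 27, 41])]
top offcut_center [(0.71, [230, 189, 20, 28])]
top core_center [(0.72, [174, 168, 22, 21])]
top bed [(0.97, [313, 184, 78, 48]), (0.73, [132, 282, 31, 30])]
top tester [(0.63, [328, 195, 112, 85])]
top hub [(0.8, [367, 221, 34, 32])]
top grip [(0.93, [367, 221, 34, 36])]
top handwheel [(0.67, [368, 220, 39, 38])]
top pointer_tip [(0.77, [314, 182, 78, 51])]
top bottle_center [(0.7, [413, 264, 45, 29]), (0.53, [301, 231, 24, 28])]
top cups_center [(0.39, [172, 171, 19, 18])]
top lump_center [(0.69, [367, 220, 33, 38]), (0.68, [119, 231, 25, 26])]
```

```bash
python3 - <<'E'
from h import *
for n,b in(('top',(100,90,460,310)),('scene',(80,120,400,340))):
    im=np.load(n+'0.npz')['im']; x0,y0,x1,y1=b
    c=cv2.resize(im[y0:y1,x0:x1],None,fx=2.2 if n=='top' else 2.5,fy=2.2 if n=='top' else 2.5,interpolation=cv2.INTER_CUBIC); save(n+'0c.png',c)
E
```

```text
(no output)
```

View pics/top0c.png

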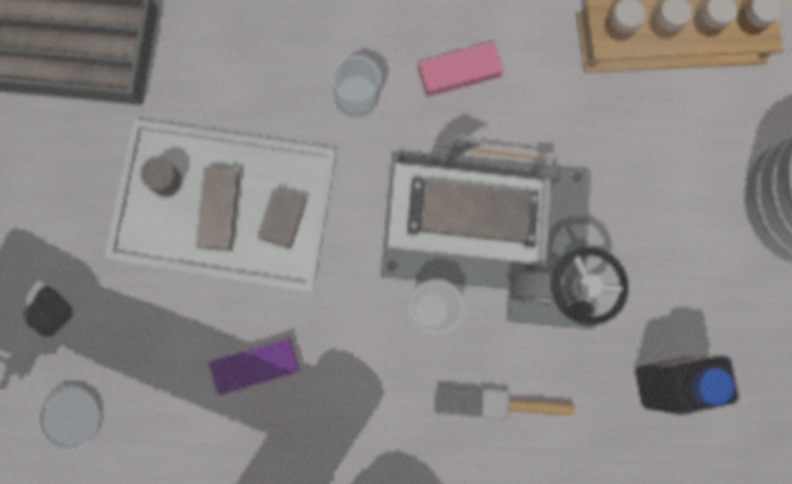

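View pics/scene0c.png

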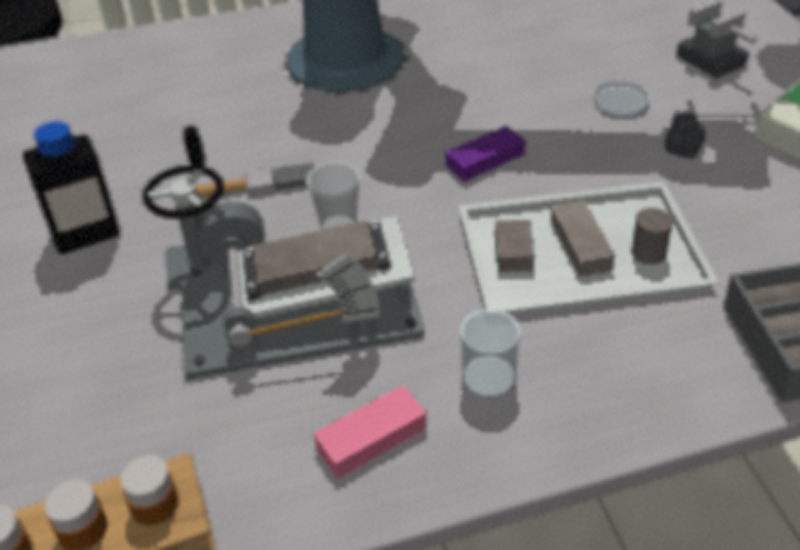

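The tray is left of centre in the top picture: core at (174,168), long slab at (200,184) and offcut at (229,189). The tester is at about (315,185), the wheel at (368,220) and the cup at (298,230). The pink and purple blocks are look-alikes. Next I measure positions.

```bash
python3 - <<'E'
from h import *
z=np.load('top0.npz'); im,d=z['im'],z['d']; C=cloud('top',d)
z2=np.load('scene0.npz'); C2=cloud('scene',z2['d'])
np.savez('cl.npz',top=C,scene=C2)
def at(u,v): return C[v,u].round(0)
for n,(u,v) in dict(slab=(200,184),off=(229,189),core=(173,169),bed=(315,185),traycorner=(165,195),cup=(298,232),bottle=(400,265),table=(280,260)).items(): print(n,at(u,v))
# slab top face
def face(C,c,r,lo,hi):
    m=(np.hypot(C[...,0]-c[0],C[...,1]-c[1])<r)&(C[...,2]>lo)&(C[...,2]<hi); return m
for nm,CC in (('top',C),('scene',C2)):
  c=C[184,200]; m=face(CC,c,68,22,48); 
  m=cv2.morphologyEx(m.astype(np.uint8),cv2.MORPH_OPEN,np.ones((2,2),np.uint8))
  n,l,st,_=cv2.connectedComponentsWithStats(m); 
  for i in range(1,n):
    if st[i,4]>60:
      P=CC[l==i]; print(nm,len(P),P.mean(0).round(1),np.median(P[:,2]),cv2.minAreaRect(P[:,:2].astype(np.float32)))
  c=C[185,315]; m=face(CC,c,110,60,110).astype(np.uint8); print('bedpts',m.sum())
  P=CC[(m>0)]; print(np.histogram(P[:,2],10))
E
```

```text
slab [595. 194.  33.]
off [579.  99.  37.]
core [636. 276.  66.]
bed [ 585. -167.   90.]
traycorner [563. 315.  -2.]
cup [ 441. -114.   97.]
bottle [ 345. -414.  115.]
table [357. -66.   3.]
top 585 [592.2 196.1  33. ] 32.66059411236219 ((494.6742248535156, 132.1160430908203), (351.920654296875, 110.35533142089844), 33.68703842163086)
bedpts 2615
(array([244, 343, 358, 306,  73, 273, 485, 413, 111,   9]), array([ 60.00040508,  64.92505149,  69.84969789,  74.7743443 ,
        79.6989907 ,  84.62363711,  89.54828351,  94.47292992,
        99.39757632, 104.32222272, 109.24686913]))
scene 387 [606.1 199.1  31.2] 32.74821860991556 ((586.5741577148438, 208.4246368408203), (68.06995391845703, 142.36773681640625), 86.48833465576172)
bedpts 1835
(array([207, 219, 161, 243,  61, 262, 347, 269,  48,  18]), array([ 60.01884161,  65.01006972,  70.00129782,  74.99252593,
        79.98375404,  84.97498215,  89.96621025,  94.95743836,
        99.94866647, 104.93989458, 109.93112268]))
```

```bash
cat > fit.py <<'E'
from h import *
from scipy.optimize import minimize
def box(p,L,W,H,tilt=0.):
    # p: x,y,ztop? centre of top face; yaw of long axis
    x,y,z,yaw=p; X=np.array([np.cos(yaw)*np.cos(tilt),np.sin(yaw)*np.cos(tilt),np.sin(tilt)]); Y=np.array([-np.sin(yaw),np.cos(yaw),0]); Z=np.cross(X,Y)
    return np.array([[x,y,z]+a*L/2*X+b*W/2*Y+c*H*Z for a in(-1,1) for b in(-1,1) for c in(0,-1)])
def render(n,P,S=4):
    q=(proj(n,P)+.5)*S; h=cv2.convexHull(q.astype(np.float32)).reshape(-1,2)
    m=np.zeros((384*S,512*S),np.uint8); cv2.fillConvexPoly(m,np.round(h*16-8).astype(np.int32),255,shift=4)
    return cv2.resize(m,(512,384),interpolation=cv2.INTER_AREA)/255.
def fit(masks,p0,z,L,W,H,tilt=0.):
    def f(q): return sum(np.abs(render(n,box([q[0]*10,q[1]*10,z,q[2]*.1],L,W,H,tilt))-m).sum() for n,m in masks.items())
    s=np.array([p0[0]/10,p0[1]/10,p0[2]/.1]); best=None
    for k in range(3):
        sim=np.vstack([s]+[s+e for e in np.eye(3)*[1.,1.,1.]])
        r=minimize(f,s,method='Nelder-Mead',options=dict(initial_simplex=sim,maxiter=120)); s=r.x
    return s*[10,10,.1],r.fun
E
python3 - <<'E'
from fit import *
for n,b in(('top',(150,140,250,230)),('top',(260,140,400,270)),('scene',(260,180,380,260)),('scene',(130,160,270,280))):
    z=np.load(n+'0.npz'); im=z['im']; x0,y0,x1,y1=b
    s=cv2.cvtColor(im,cv2.COLOR_RGB2HSV)
    k=5; save(f'z_{n}_{x0}.png',cv2.resize(im[y0:y1,x0:x1],None,fx=k,fy=k,interpolation=cv2.INTER_NEAREST))
im=np.load('top0.npz')['im']; print(im[184,195:212].tolist()); print(im[185,315],im[165:210:2,315].tolist())
im=np.load('scene0.npz')['im']; print(im[214,300:330:2].tolist())
E
```

```text
[[131, 124, 118], [129, 123, 118], [129, 123, 117], [131, 123, 116], [128, 121, 116], [129, 123, 119], [130, 124, 118], [125, 120, 116], [124, 119, 115], [123, 117, 113], [119, 113, 109], [100, 97, 93], [102, 99, 99], [130, 131, 129], [157, 159, 157], [165, 167, 165], [168, 170, 167]]
[123 118 111] [[85, 88, 87], [105, 107, 106], [170, 172, 169], [169, 172, 170], [133, 134, 132], [123, 117, 114], [119, 112, 108], [118, 110, 104], [120, 114, 108], [122, 115, 111], [123, 118, 111], [125, 119, 112], [121, 115, 111], [122, 114, 110], [121, 113, 110], [118, 111, 107], [123, 118, 117], [168, 170, 166], [172, 174, 172], [171, 173, 172], [166, 168, 166], [119, 123, 121], [115, 119, 119]]
[[190, 195, 191], [139, 142, 139], [68, 65, 61], [85, 79, 75], [127, 118, 109], [128, 119, 112], [127, 119, 112], [125, 116, 110], [125, 117, 110], [125, 118, 110], [127, 120, 113], [175, 177, 172], [189, 191, 187], [188, 194, 188], [189, 193, 189]]
```

View pics/z_top_150.png

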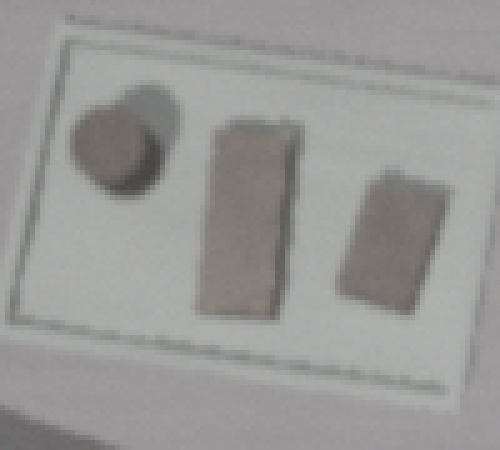

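View pics/z_top_260.png

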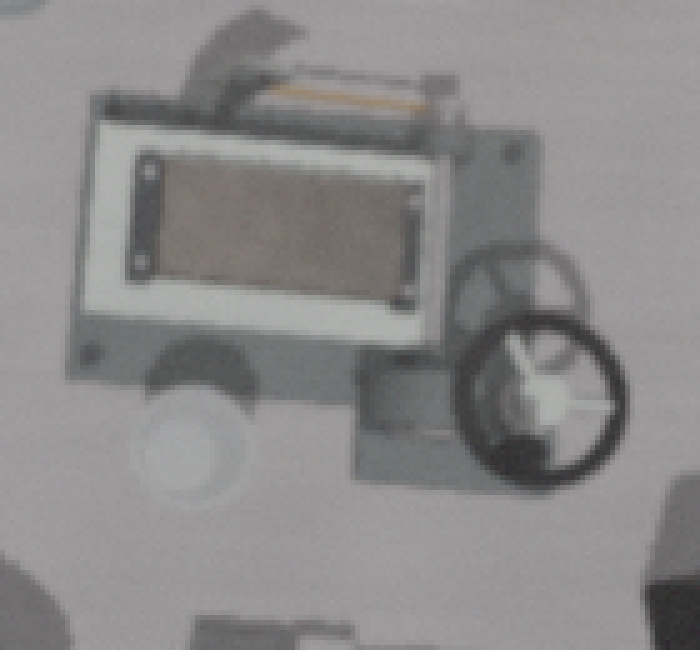

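View pics/z_scene_130.png

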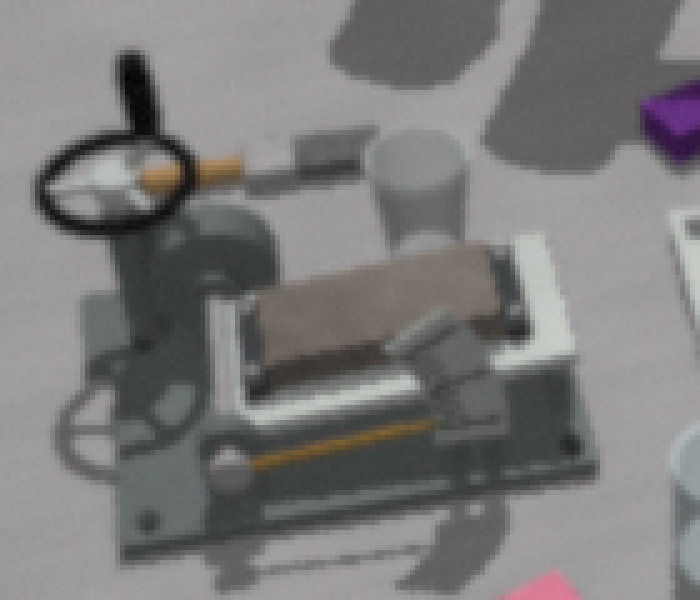

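```bash
cat > m1.py <<'E'
from fit import *
C=np.load('cl.npz')
def seed(n,u,v,lo):
    z=np.load(n+'0.npz'); im=cv2.GaussianBlur(z['im'],(3,3),0).astype(int)
    m=((im[...,0]-im[...,2]>=6)&(im.mean(2)>lo)&(im.mean(2)<142)).astype(np.uint8)
    m=cv2.morphologyEx(m,cv2.MORPH_CLOSE,np.ones((3,3)));m=cv2.morphologyEx(m,cv2.MORPH_OPEN,np.ones((3,3)))
    _,l=cv2.connectedComponents(m,connectivity=4); r=l==l[v,u]; print(n,u,v,l[v,u],r.sum()); return r
def overlay(n,Ps,name,b,k=5):
    im=np.load(n+'0.npz')['im'];x0,y0,x1,y1=b
    o=cv2.resize(im[y0:y1,x0:x1],None,fx=k,fy=k,interpolation=cv2.INTER_CUBIC)
    for P in Ps:
        q=(proj(n,P)+.5-[x0,y0])*k
        for a in ([0,2],[2,6],[6,4],[4,0]): cv2.line(o,tuple(int(v) for v in q[a[0]]),tuple(int(v) for v in q[a[1]]),(255,0,0),1)
    save(name,o)
st=seed('top',200,184,108); ss=seed('scene',312,213,104)
print('slab')
for ms in ({'top':st},{'scene':ss},{'top':st,'scene':ss}):
    p,e=fit(ms,(595,194,0.1),33,120,50,0.0); print(list(ms),p.round(3),e)
ps=p
bt=seed('top',315,185,105); bs=seed('scene',205,225,104)
# bed plane from depth inside the mask
for n,mk in(('top',bt),('scene',bs)):
    P=C[n][cv2.erode(mk.astype(np.uint8),np.ones((5,5)))>0]; P=P[np.abs(P[:,2]-np.median(P[:,2]))<20]
    A=np.c_[P[:,:2]-P[:,:2].mean(0),np.ones(len(P))]; c=np.linalg.lstsq(A,P[:,2],rcond=None)[0]; print(n,'plane',c,P.mean(0))
    print(cv2.minAreaRect(atz(n,np.argwhere(mk)[:,::-1],90)[:,:2].astype(np.float32)))
overlay('top',[box([*ps[:2],33,ps[2]],120,50,30)],'o1.png',(150,140,250,230))
overlay('scene',[box([*ps[:2],33,ps[2]],120,50,30)],'o2.png',(260,180,360,260))
E
python3 m1.py
```

```text
top 200 184 46 547
scene 312 213 18 312
slab
['top'] [ 5.95135e+02  1.99900e+02 -4.40000e-02] 39.29803921568627
['scene'] [ 5.92811e+02  1.99714e+02 -3.30000e-02] 43.26274509803922
['top', 'scene'] [ 5.94350e+02  1.99869e+02 -4.00000e-02] 87.3686274509804
top 315 185 47 1092
scene 205 225 19 586
top plane [-2.57523054e-05  8.29010112e-02  9.40597400e+01] [ 582.54107433 -168.12459436   94.05974004]
((583.7008056640625, -170.136962890625), (146.68997192382812, 72.31012725830078), 84.52058410644531)
scene plane [1.91322643e-02 8.04956057e-02 9.42486131e+01] [ 579.87676436 -164.81355674   94.24861307]
((578.165283203125, -166.31117248535156), (71.65242767333984, 146.5508575439453), 0.5259352922439575)
```

```bash
cat >> m1.py <<'E'
print('bed')
for ms in ({'top':bt},{'scene':bs},{'top':bt,'scene':bs}):
  for L in (150,144):
    p,e=fit(ms,(583,-167,1.5),94,L,70,0.0,0.082); print(list(ms),L,p.round(3),e)
    if L==150: pb=p
overlay('top',[box([*pb[:2],94,pb[2]],150,70,25,.082)],'o3.png',(260,140,400,270))
overlay('scene',[box([*pb[:2],94,pb[2]],150,70,25,.082)],'o4.png',(130,160,270,280))
E
python3 m1.py|sed -n '/bed/,$p'
python3 - <<'E'
import cv2,numpy as np
a=[cv2.imread(f'pics/o{i}.png') for i in (1,2,3,4)]
f=lambda x:cv2.resize(x,(400,300))
cv2.imwrite('pics/oo.png',np.vstack([np.hstack([f(a[0]),f(a[1])]),np.hstack([f(a[2]),f(a[3])])]))
E
```

```text
bed
['top'] 150 [ 582.623 -170.098    1.482] 55.86666666666667Traceback (most recent call last):
  File "m1.py", line 31, in <module>
    p,e=fit(ms,(583,-167,1.5),94,L,70,0.0,0.082); print(list(ms),L,p.round(3),e)
        ~~~^^^^^^^^^^^^^^^^^^^^^^^^^^^^^^^^^^^^^
  File "fit.py", line 16, in fit
    r=minimize(f,s,method='Nelder-Mead',options=dict(initial_simplex=sim,maxiter=120)); s=r.x
    res = _minimize_neldermead(fun, x0, args, callback, bounds=bounds,
                               **options)
    fxr = func(xr)
    fx = function(np.copy(x), *(wrapper_args + args))
  File "fit.py", line 12, in f
    def f(q): return sum(np.abs(render(n,box([q[0]*10,q[1]*10,z,q[2]*.1],L,W,H,tilt))-m).sum() for n,m in masks.items())
                     ~~~^^^^^^^^^^^^^^^^^^^^^^^^^^^^^^^^^^^^^^^^^^^^^^^^^^^^^^^^^^^^^^^^^^^^^^^^^^^^^^^^^^^^^^^^^^^^^^^^
  File "fit.py", line 12, in <genexpr>
    def f(q): return sum(np.abs(render(n,box([q[0]*10,q[1]*10,z,q[2]*.1],L,W,H,tilt))-m).sum() for n,m in masks.items())
                                ~~~~~~^^^^^^^^^^^^^^^^^^^^^^^^^^^^^^^^^^^^^^^^^^^^^^^
  Fi
[... 190 characters left out ...]
ojectPoints(np.asarray(P,float).reshape(-1,1,3),R,t,K,d)[0].reshape(-1,2)
            ~~~^^^
  File "h.py", line 4, in cam
    m=optics.camera_model(n); K=np.array(m['intrinsics'],float); d=np.array(m['distortion'],float)
ValueError: time passes only in moves, steps and waits
[ WARN:0@0.033] global loadsave.cpp:275 findDecoder imread_('pics/o3.png'): can't open/read file: check file path/integrity
[ WARN:0@0.033] global loadsave.cpp:275 findDecoder imread_('pics/o4.png'): can't open/read file: check file path/integrity
Traceback (most recent call last):
cv2.error: OpenCV(4.12.0) /io/opencv/modules/imgproc/src/resize.cpp:4208: error: (-215:Assertion failed) !ssize.empty() in function 'resize'
```

```bash
python3 - <<'E'
s=open('h.py').read()
s=s.replace("from cell import arm, optics","import os,pickle\nfrom cell import arm, optics\n_c={}")
s=s.replace("    m=optics.camera_model(n); K=","    if n in _c: return _c[n]\n    f=n+'_cam.pkl'\n    if not os.path.exists(f): pickle.dump(optics.camera_model(n),open(f,'wb'))\n    m=pickle.load(open(f,'rb')); K=")
s=s.replace("    return K,d,R,t","    _c[n]=(K,d,R,t); return K,d,R,t")
open('h.py','w').write(s)
E
time python3 m1.py|sed -n '/bed/,$p'
cat > tile.py <<'E'
import cv2,numpy as np
a=[cv2.imread(f'pics/o{i}.png') for i in (1,2,3,4)]
f=lambda x:cv2.resize(x,(400,300))
cv2.imwrite('pics/oo.png',np.vstack([np.hstack([f(a[0]),f(a[1])]),np.hstack([f(a[2]),f(a[3])])]))
E
python3 tile.py
```

```text
bed
['top'] 150 [ 582.623 -170.098    1.482] 55.86666666666667
['top'] 144 [ 582.681 -169.485    1.48 ] 47.52156862745099
['scene'] 150 [ 580.212 -166.891    1.464] 141.09411764705882
['scene'] 144 [ 580.022 -169.4      1.452] 113.4078431372549
['top', 'scene'] 150 [ 582.461 -170.155    1.481] 207.2235294117647
['top', 'scene'] 144 [ 582.328 -169.37     1.485] 170.37254901960785
real	0m12.592s
user	0m20.683s
sys	0m3.969s
```

View pics/oo.png

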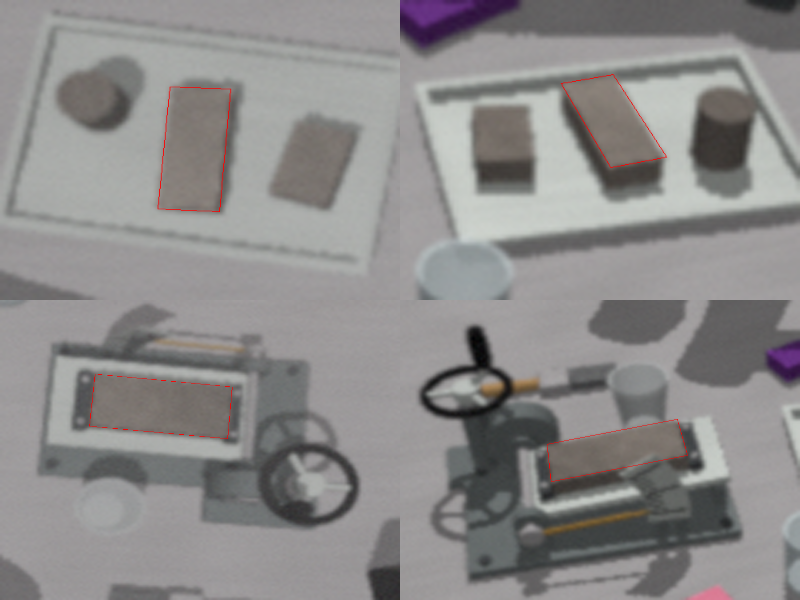

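The overlays fit. The slab's top centre is (594.5, 199) with yaw -0.04. The bed centre is (582.4, -169.5, 94), its y axis has yaw 1.483, and its tilt is about 0.082 rad (4.7°). I now move above the slab with the jaws partly open to clear its neighbours.

Emit:
drive_tool([
  [0.0233,-0.0269,0],
  [0.0233,-0.0269,0],
  [0.0233,-0.0269,0],
  [0.0233,-0.0269,0],
  [0.0233,-0.0269,0],
], twist=[0.0232,0.0232,0.0232,0.0232,0.0232], fingers=[-0.53,-0.53,-0.53,-0.53,-0.53], grip_force=15)

```text
clock: 1.72
tcp_pos: [362.5, 466.2, 205.6]
eef_rot: [0.134, 0.991, 0.0, 0.0]
contact_force: [1.2, 0.5, 1.0]
finger_gap: 71.8
```

Emit:
drive_tool([
  [0.0233,-0.0269,0],
  [0.0233,-0.0269,0],
  [0.0233,-0.0269,0],
  [0.0233,-0.0269,0],
  [0.0233,-0.0269,0],
], twist=[0.0232,0.0232,0.0232,0.0232,0.0232], fingers=[-0.53,-0.53,-0.53,-0.53,-0.53])

```text
clock: 2.13
tcp_pos: [479.1, 331.6, 205.7]
eef_rot: [0.077, 0.997, 0.0, 0.0]
contact_force: [0.2, 1.3, 0.4]
finger_gap: 72.1
```

Emit:
drive_tool([
  [0.0233,-0.0269,-0.02],
  [0.0233,-0.0269,-0.02],
  [0.0233,-0.0269,-0.02],
  [0.0233,-0.0269,-0.02],
  [0.0233,-0.0269,-0.02],
], twist=[0.0232,0.0232,0.0232,0.0232,0.0232], fingers=[-0.53,-0.53,-0.53,-0.53,-0.53])

```text
clock: 2.55
tcp_pos: [595.7, 197.0, 104.8]
eef_rot: [0.019, 1.0, 0.0, 0.0]
contact_force: [0.5, 0.1, 0.0]
finger_gap: 71.7
```

Emit:
drive_tool([
  [0,0,0],
  [0,0,0],
], twist=[0,0], fingers=[-0.53,-0.53])

```text
clock: 2.72
tcp_pos: [594.5, 197.0, 103.9]
eef_rot: [0.021, 1.0, -0.0, -0.002]
contact_force: [0.8, 0.5, 0.8]
finger_gap: 71.6
```

```bash
python3 - <<'E'
from h import *
o=[]
for n,b in(('scene',(250,130,390,260)),('top',(140,120,280,250))):
    im,d=optics.get_image(n); x0,y0,x1,y1=b
    o.append(cv2.resize(im[y0:y1,x0:x1],(400,371),interpolation=cv2.INTER_CUBIC))
save('p1.png',np.hstack(o))
E
```

```text
(no output)
```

View pics/p1.png

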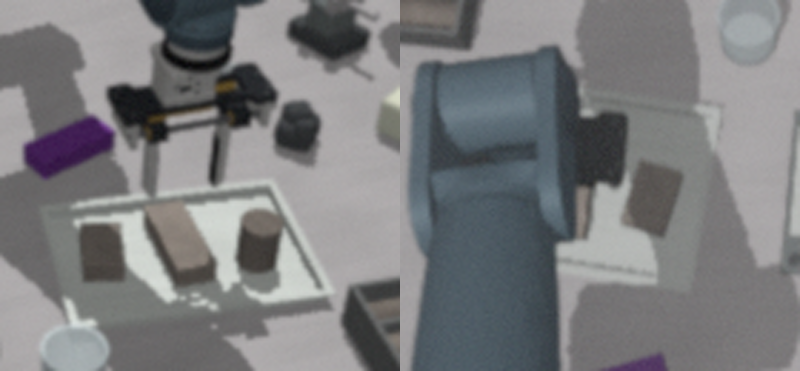

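The scene picture shows the two fingers (crop 150,185 and 215,180) straddling the slab, clear of the core and the offcut. I descend.

Emit:
drive_tool([
  [0,0.001,-0.03],
  [0,0,-0.03],
  [0,0,-0.02],
  [0,0,-0.008],
  [0,0,-0.004],
], twist=[0,0,0,0,0], fingers=[-0.53,-0.53,-0.53,-0.53,-0.53])

```text
clock: 3.23
tcp_pos: [593.7, 200.7, 13.0]
eef_rot: [0.019, 1.0, -0.0, -0.001]
contact_force: [0.0, 1.2, 0.5]
finger_gap: 72.1
```

Emit:
drive_tool([
  [0,0,0],
  [0,0,0],
  [0,0,0],
  [0,0,0],
  [0,0,0],
], twist=[0,0,0,0,0], fingers=[-0.3,-0.15,0,0.1,0.2], grip_force=15)

```text
clock: 3.65
tcp_pos: [596.0, 199.9, 15.3]
eef_rot: [0.02, 1.0, 0.0, 0.001]
contact_force: [-0.9, 1.0, 5.0]
finger_gap: 49.9
```

Emit:
drive_tool([
  [0,0,0],
  [0,0,0.005],
  [0,0,0.02],
  [0,0,0.035],
  [0,0,0.04],
], twist=[0,0,0,0,0], fingers=[0.3,0.3,0.3,0.3,0.3], grip_force=25)

```text
clock: 4.07
tcp_pos: [591.3, 198.8, 110.6]
eef_rot: [0.019, 1.0, -0.001, -0.004]
contact_force: [0.3, 0.1, -4.4]
finger_gap: 49.7
```

Emit:
drive_tool([
  [0,0,0.03],
  [0,0,0.01],
  [0,0,0],
], twist=[0,0,0], fingers=[0.3,0.3,0.3])

```text
clock: 4.32
tcp_pos: [596.2, 199.6, 156.2]
eef_rot: [0.019, 1.0, 0.0, 0.003]
contact_force: [-0.1, 0.0, -3.5]
finger_gap: 49.8
```

```bash
python3 - <<'E'
from h import *
o=[]
for n,b in(('scene',(230,90,390,260)),('top',(140,120,280,250))):
    im,d=optics.get_image(n); x0,y0,x1,y1=b
    o.append(cv2.resize(im[y0:y1,x0:x1],(400,400),interpolation=cv2.INTER_CUBIC))
save('p2.png',np.hstack(o)); print(arm.sense()['tcp_pos'],arm.sense()['contact_force'],arm.sense()['moment'])
E
```

```text
[593.21347467 199.17196853 151.00475732] [-0.05310732 -0.56410786 -3.99505981] [ 0.04412641  0.00357721 -0.00545   ]
```

View pics/p2.png

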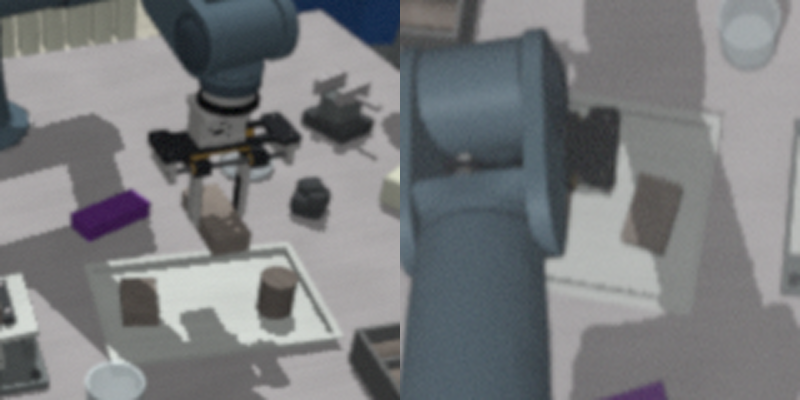

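The slab is held level; the tray now shows only the offcut and the core. I carry it to the tester.

Emit:
drive_tool([
  [-0.0008,-0.0247,0],
  [-0.0008,-0.0247,0],
  [-0.0008,-0.0247,0],
  [-0.0008,-0.0247,0],
  [-0.0008,-0.0247,0],
], twist=[-0.108,-0.108,-0.108,-0.108,-0.108], fingers=[0.3,0.3,0.3,0.3,0.3])

```text
clock: 4.83
tcp_pos: [588.1, 75.0, 149.1]
eef_rot: [0.288, 0.958, -0.001, -0.003]
contact_force: [-0.1, -0.4, -3.6]
finger_gap: 49.7
```

Emit:
drive_tool([
  [-0.0008,-0.0247,0],
  [-0.0008,-0.0247,0],
  [-0.0008,-0.0247,0],
  [-0.0008,-0.0247,0],
  [-0.0008,-0.0247,0],
], twist=[-0.108,-0.108,-0.108,-0.108,-0.108], fingers=[0.3,0.3,0.3,0.3,0.3])

```text
clock: 5.25
tcp_pos: [584.1, -48.1, 149.2]
eef_rot: [0.533, 0.846, -0.001, -0.003]
contact_force: [0.4, -0.1, -3.8]
finger_gap: 50.1
```

Emit:
drive_tool([
  [-0.0008,-0.0247,0],
  [-0.0008,-0.0247,0],
  [-0.0008,-0.0247,0],
  [-0.0008,-0.0247,0],
  [-0.0008,-0.0247,0],
], twist=[-0.108,-0.108,-0.108,-0.108,-0.108], fingers=[0.3,0.3,0.3,0.3,0.3])

```text
clock: 5.67
tcp_pos: [580.3, -171.2, 149.1]
eef_rot: [0.739, 0.673, -0.001, -0.003]
contact_force: [0.2, 0.8, -4.8]
finger_gap: 49.8
```

Emit:
drive_tool([
  [0,0,0],
  [0,0,0],
  [0,0,0],
], twist=[0,0,0], fingers=[0.3,0.3,0.3])

```text
clock: 5.92
tcp_pos: [581.2, -170.0, 150.5]
eef_rot: [0.737, 0.676, -0.001, -0.002]
contact_force: [0.4, 0.8, -3.8]
finger_gap: 50.0
```

```bash
python3 - <<'E'
from h import *
o=[]
for n,b in(('scene',(120,110,290,280)),('top',(240,110,410,280))):
    im,d=optics.get_image(n); x0,y0,x1,y1=b; np.savez(n+'1.npz',im=im,d=d)
    o.append(cv2.resize(im[y0:y1,x0:x1],(400,400),interpolation=cv2.INTER_CUBIC))
save('p3.png',np.hstack(o)); print(arm.sense()['tcp_pos'],arm.sense()['eef_rot'],arm.sense()['contact_force'],arm.sense()['moment'])
E
```

```text
[ 581.90474809 -169.66938167  151.76938553] [ 7.36972989e-01  6.75920511e-01 -4.35557616e-04 -1.44420912e-03] [ 0.85085163  0.29239541 -4.86652201] [-0.05409331  0.05179271  0.0331012 ]
```

View pics/p3.png

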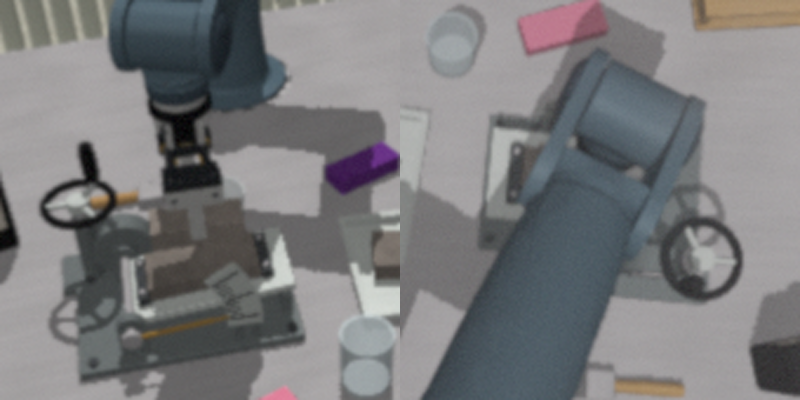

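Emit:
drive_tool([
  [0,0,-0.01],
  [0,0,-0.012],
  [0,0,-0.008],
  [0,0,-0.004],
  [0,0,-0.001],
], twist=[0,0,0,0,0], fingers=[0.3,0.3,0.3,0.3,0.3], grip_force=12)

```text
clock: 6.43
tcp_pos: [581.6, -170.3, 116.4]
eef_rot: [0.737, 0.675, -0.001, -0.002]
contact_force: [-0.3, 0.9, -4.8]
finger_gap: 49.9
```

Emit:
drive_tool([
  [0,0,-0.001],
  [0,0,-0.001],
  [0,0,-0.001],
], twist=[0,0,0], fingers=[0.3,0.3,0.3])

```text
clock: 6.68
tcp_pos: [583.1, -171.2, 116.0]
eef_rot: [0.738, 0.675, 0.0, 0.001]
contact_force: [0.2, 0.2, -4.5]
finger_gap: 50.2
```

Emit:
drive_tool([
  [0,0,-0.001],
  [0,0,-0.001],
  [0,0,-0.001],
], twist=[0,0,0], fingers=[0.3,0.3,0.3])

```text
clock: 6.93
tcp_pos: [582.8, -171.1, 112.7]
eef_rot: [0.738, 0.675, 0.0, 0.0]
contact_force: [-0.1, 0.4, -4.8]
finger_gap: 50.3
```

Emit:
drive_tool([
  [0,0,-0.001],
  [0,0,-0.001],
], twist=[0,0], fingers=[0.3,0.3])

```text
clock: 7.1
tcp_pos: [582.7, -171.1, 110.4]
eef_rot: [0.738, 0.675, -0.0, 0.0]
contact_force: [0.6, -0.9, -2.5]
finger_gap: 50.3
```

Emit:
drive_tool([
  [0,0,-0.001],
  [0,0,-0.001],
], twist=[0,0], fingers=[0.3,0.3], grip_force=8)

```text
clock: 7.27
tcp_pos: [583.1, -171.5, 108.9]
eef_rot: [0.738, 0.675, 0.0, 0.001]
contact_force: [0.3, -2.2, -2.1]
finger_gap: 49.9
```

Emit:
drive_tool([
  [0,0,-0.001],
  [0,0,-0.001],
], twist=[0,0], fingers=[0.3,0.3])

```text
clock: 7.43
tcp_pos: [583.1, -171.3, 106.7]
eef_rot: [0.738, 0.675, 0.0, 0.0]
contact_force: [0.2, -1.4, -2.8]
finger_gap: 50.4
```

```bash
python3 - <<'E'
from h import *
o=[]
im,d=optics.get_image('scene'); x0,y0,x1,y1=(150,150,270,250)
save('p4.png',cv2.resize(im[y0:y1,x0:x1],(720,600),interpolation=cv2.INTER_CUBIC)); print(arm.sense()['tcp_pos'],arm.sense()['contact_force'],arm.sense()['moment'])
E
```

```text
[ 582.87065067 -171.12272061  106.42697917] [ 0.98050799 -0.89078304 -3.37722463] [-0.18704912 -0.07730358 -0.09979329]
```

View pics/p4.png

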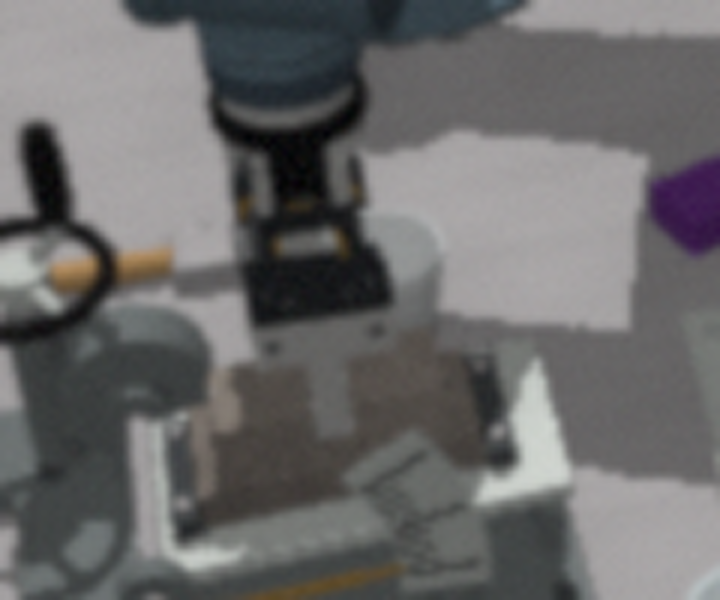

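Contact has begun and the slab is pivoting flat between the pads. I continue down gently.

Emit:
drive_tool([
  [0,0,-0.001],
  [0,0,-0.001],
], twist=[0,0], fingers=[0.3,0.3])

```text
clock: 7.65
tcp_pos: [582.9, -171.2, 105.9]
eef_rot: [0.737, 0.675, -0.0, -0.0]
contact_force: [-5.3, 0.2, 11.1]
finger_gap: 50.0
```

Emit:
drive_tool([
  [0,0,-0.001],
  [0,0,0],
], twist=[0,0], fingers=[0.3,0.3])

```text
clock: 7.82
tcp_pos: [582.8, -171.3, 105.8]
eef_rot: [0.737, 0.675, -0.0, -0.0]
contact_force: [-5.2, 1.2, 9.5]
finger_gap: 49.9
```

Emit:
drive_tool([
  [0,0,0.001],
  [0,0,0],
  [0,0,0],
  [0,0,0],
  [0,0,0],
], twist=[0,0,0,0,0], fingers=[0.0,-0.1,-0.14,-0.2,-0.3], grip_force=3)

```text
clock: 8.23
tcp_pos: [582.7, -170.9, 104.3]
eef_rot: [0.737, 0.675, 0.0, -0.0]
contact_force: [-0.4, 0.3, 0.1]
finger_gap: 59.4
```

Emit:
drive_tool([
  [0,0,0.0],
  [0,0,0.005],
  [0,0,0.03],
  [0,0,0.04],
  [0,0,0.04],
], twist=[0,0,0,0,0], fingers=[-0.45,-0.45,-0.45,-0.45,-0.45])

```text
clock: 8.65
tcp_pos: [581.8, -170.6, 219.9]
eef_rot: [0.738, 0.675, -0.0, -0.001]
contact_force: [0.4, -1.1, -0.1]
finger_gap: 68.2
```

Emit:
drive_tool([
  [-0.01,0.04,0.01],
  [-0.02,0.04,0.01],
  [-0.02,0.04,0.01],
  [-0.02,0.04,0.01],
  [-0.02,0.04,0],
], twist=[0,0,0,0,0], fingers=[-0.3,-0.2,-0.2,-0.2,-0.2])

```text
clock: 9.07
tcp_pos: [499.7, 15.8, 259.1]
eef_rot: [0.738, 0.675, 0.001, 0.002]
contact_force: [1.1, 0.1, 0.5]
finger_gap: 56.4
```

```bash
cat > look.py <<'E'
import sys
from h import *
k=sys.argv[1]; o=[]
for n,b in(('scene',(120,150,260,290)),('top',(260,130,400,270))):
    im,d=optics.get_image(n); x0,y0,x1,y1=b; np.savez(n+k+'.npz',im=im,d=d)
    o.append(cv2.resize(im[y0:y1,x0:x1],(400,400),interpolation=cv2.INTER_CUBIC))
save(f'look{k}.png',np.hstack(o)); print(arm.sense()['tcp_pos'])
E
python3 look.py 2
```

```text
[498.02609034  18.59192104 257.69827195]
```

View pics/look2.png

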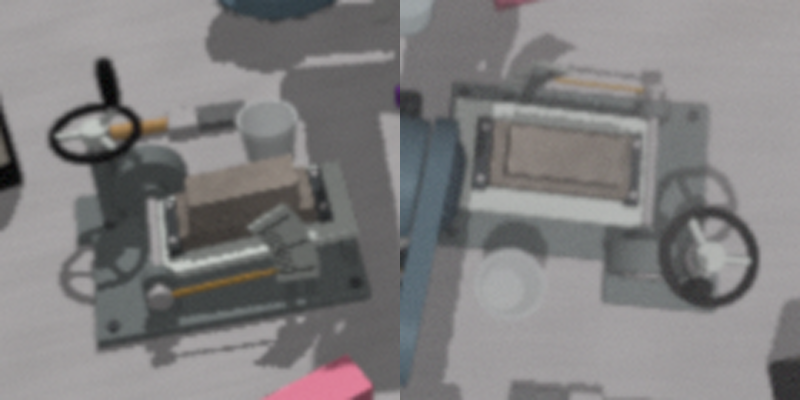

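```bash
cat > m2.py <<'E'
from fit import *
b=np.array([582.4,-169.5,94]); tilt=.082; yb=1.483
yv=np.array([np.cos(yb)*np.cos(tilt),np.sin(yb)*np.cos(tilt),np.sin(tilt)]); xv=np.array([np.sin(yb),-np.cos(yb),0]); nv=np.cross(xv,yv)
c=b+30*nv; print('exp slab top centre',c)
for n,bb in(('top',(280,150,360,215)),('scene',(160,190,250,250))):
    im=np.load(n+'2.npz')['im']; x0,y0,x1,y1=bb;k=8 
    o=cv2.resize(im[y0:y1,x0:x1],None,fx=k,fy=k,interpolation=cv2.INTER_CUBIC)
    P=box([*c,yb],120,50,30,tilt); B=box([*b,yb],150,70,25,tilt)
    for Q,col in((P,(255,0,0)),(B,(0,0,255))):
        q=(proj(n,Q)+.5-[x0,y0])*k
        for a in ([0,2],[2,6],[6,4],[4,0]): cv2.line(o,tuple(int(v) for v in q[a[0]]),tuple(int(v) for v in q[a[1]]),col,1)
    save(f'v_{n}.png',o)
# gradient fit
def score(n,q):
    g=G[n]; P=box([q[0],q[1],c[2]+(q[1]-c[1])*tilt,q[2]],120,50,30,tilt)[[0,2,6,4]]
    L=np.vstack([P[i]+(P[(i+1)%4]-P[i])*np.linspace(.08,.92,40)[:,None] for i in range(4)])
    p=proj(n,L).astype(np.float32); return cv2.remap(g,p[:,0].reshape(-1,1),p[:,1].reshape(-1,1),cv2.INTER_LINEAR).mean()
G={}
for n in('top','scene'):
    im=cv2.cvtColor(np.load(n+'2.npz')['im'],cv2.COLOR_RGB2GRAY); im=cv2.GaussianBlur(im,(0,0),1).astype(np.float32)
    G[n]=np.minimum(np.hypot(cv2.Sobel(im,cv2.CV_32F,1,0),cv2.Sobel(im,cv2.CV_32F,0,1)),60)
for ns in(('top',),('scene',),('top','scene')):
    best=max(((sum(score(n,(x,y,w)) for n in ns),x,y,w) for x in c[0]+np.arange(-10,11,1.) for y in c[1]+np.arange(-12,13,1.5) for w in yb+np.arange(-.1,.11,.025)))
    print(ns,best, 'rel',np.array(best[1:])-[c[0],c[1],yb])
E
python3 m2.py; python3 - <<'E'
import cv2,numpy as np
a=[cv2.imread(f'pics/v_{n}.png') for n in('top','scene')]
cv2.imwrite('pics/v.png',np.hstack([cv2.resize(x,(400,300)) for x in a]))
E
```

```text
exp slab top centre [ 582.18454005 -171.94777971  123.8991965 ]
('top',) (np.float32(44.990498), np.float64(587.1845400455), np.float64(-173.44777971019352), np.float64(1.483)) rel [ 5.  -1.5  0. ]
('scene',) (np.float32(56.772755), np.float64(582.1845400455), np.float64(-168.94777971019352), np.float64(1.558)) rel [0.    3.    0.075]
('top', 'scene') (np.float32(97.18961), np.float64(586.1845400455), np.float64(-171.94777971019352), np.float64(1.5330000000000001)) rel [4.   0.   0.05]
```

View pics/v.png

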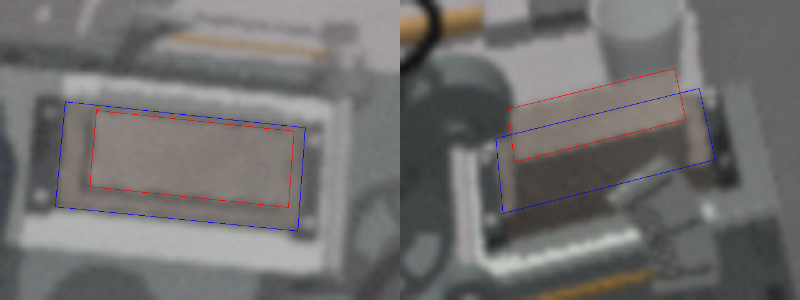

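```bash
cat > m3.py <<'E'
from fit import *
for n in('top','scene'):
    z=np.load(n+'2.npz'); C=cloud(n,z['d']); im=z['im']; dark=im.mean(2)<55
    near=np.hypot(C[...,0]-480,C[...,1]+320)<110
    m=near&(C[...,2]>135)&(C[...,2]<165)&dark; P=C[m]; print(n,'rim pts',len(P))
    A=np.c_[2*P[:,:2],np.ones(len(P))]; s=np.linalg.lstsq(A,(P[:,:2]**2).sum(1),rcond=None)[0]; print(' circle',s[:2],np.sqrt(s[2]+s[0]**2+s[1]**2),P[:,2].mean())
    m=near&(C[...,2]>175)&(C[...,2]<235)&dark; Q=C[m]; print(' grip',len(Q),Q.mean(0),np.percentile(Q,[5,95],axis=0).round(0).tolist())
E
python3 m3.py
```

```text
top rim pts 0
 circle [0. 0.] 0.0 nan
 grip 13 [ 439.41487296 -280.5689452   196.76826027] [[431.0, -288.0, 181.0], [446.0, -278.0, 209.0]]
scene rim pts 166
 circle [ 481.48445417 -313.42118742] 45.03213937413045 148.87957633477578
 grip 62 [ 450.40040891 -288.53886442  196.30354036] [[443.0, -296.0, 176.0], [455.0, -282.0, 213.0]]m3.py:6: RuntimeWarning: Mean of empty slice.
  A=np.c_[2*P[:,:2],np.ones(len(P))]; s=np.linalg.lstsq(A,(P[:,:2]**2).sum(1),rcond=None)[0]; print(' circle',s[:2],np.sqrt(s[2]+s[0]**2+s[1]**2),P[:,2].mean())
  ret = ret.dtype.type(ret / rcount)
```

```bash
cat > m4.py <<'E'
from fit import *
S=4
def circ(h,r,z,n=48):
    a=np.linspace(0,2*np.pi,n,endpoint=False); return np.c_[h[0]+r*np.cos(a),h[1]+r*np.sin(a),np.full(n,z)]
def poly(m,n,P,v,hull=False):
    q=(proj(n,P)+.5)*S
    if hull: q=cv2.convexHull(q.astype(np.float32)).reshape(-1,2)
    cv2.fillPoly(m,[np.round(q*16-8).astype(np.int32)],v,shift=4)
def rend(n,p,win):
    hx,hy,th,ri=p; h=(hx,hy); m=np.zeros((384*S,512*S),np.uint8)
    g=(hx+42*np.cos(th),hy+42*np.sin(th))
    poly(m,n,circ(h,52,145),255); poly(m,n,circ(h,ri,145),0)
    poly(m,n,np.vstack([circ(g,11.5,154),circ(g,11.5,214)]),255,True)
    return cv2.resize(m,(512,384),interpolation=cv2.INTER_AREA)/255.
def run(k,p0=(482,-314,3.9,43)):
    M={}
    for n,(x0,y0,x1,y1) in(('top',(345,195,392,245)),('scene',(133,165,172,212))):
        im=np.load(f'{n}{k}.npz')['im'].astype(float).mean(2); w=np.zeros((384,512)); w[y0:y1,x0:x1]=1
        M[n]=(np.clip((95-im)/50,0,1)*w,w)
    def f(q,ns): 
        p=[q[0]*10,q[1]*10,q[2],q[3]*10]
        return sum((np.abs(rend(n,p,None)-M[n][0])*M[n][1]).sum() for n in ns)
    for ns in(('top',),('scene',),('top','scene')):
        s=np.array([p0[0]/10,p0[1]/10,p0[2],p0[3]/10])
        for _ in range(4):
            r=minimize(f,s,args=(ns,),method='Nelder-Mead',options=dict(initial_simplex=np.vstack([s]+[s+e for e in np.diag([.8,.8,.3,.3])]),maxiter=150)); s=r.x
        h=s[:2]*10; print(k,ns,'hub',h.round(1),'th',s[2].round(3),'ri',(s[3]*10).round(1),'grip',(h+42*np.array([np.cos(s[2]),np.sin(s[2])])).round(1),r.fun.round(1))
    return s
if __name__=='__main__':
    s=run('0'); s=run('2')
    o=[]
    for n,(x0,y0,x1,y1) in(('top',(340,190,400,250)),('scene',(125,155,185,215))):
        im=np.load(n+'2.npz')['im']; m=rend(n,[s[0]*10,s[1]*10,s[2],s[3]*10],None)
        e=cv2.resize(im[y0:y1,x0:x1],(400,400),interpolation=cv2.INTER_CUBIC); mm=cv2.resize(m[y0:y1,x0:x1],(400,400))
        cs,_=cv2.findContours((mm>.5).astype(np.uint8),cv2.RETR_LIST,cv2.CHAIN_APPROX_NONE); e=np.ascontiguousarray(e); cv2.drawContours(e,cs,-1,(255,0,0),1); o.append(e)
    save('wheel.png',np.hstack(o))
E
python3 m4.py
```

```text
0 ('top',) hub [ 476.6 -313.1] th 4.594 ri 41.7 grip [ 471.6 -354.8] 318.0
0 ('scene',) hub [ 476.6 -312.3] th 5.319 ri 38.6 grip [ 500.5 -346.8] 341.7
0 ('top', 'scene') hub [ 476.9 -313.1] th 4.767 ri 40.9 grip [ 479.2 -355. ] 684.1
2 ('top',) hub [ 481.5 -354.7] th 5.186 ri 64.6 grip [ 500.6 -392.1] 235.7
2 ('scene',) hub [ 476.6 -312.4] th 5.201 ri 39.2 grip [ 496.3 -349.5] 337.7
2 ('top', 'scene') hub [ 476.8 -313.5] th 4.753 ri 40.9 grip [ 478.5 -355.5] 679.9
```

View pics/wheel.png

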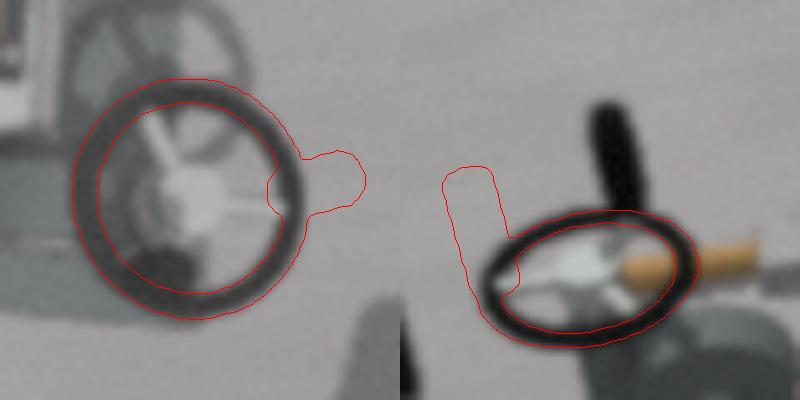

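```bash
sed -i "s/-314,3.9,43/-313,2.45,42/" m4.py; python3 m4.py
```

```text
0 ('top',) hub [ 475.8 -309.5] th 2.53 ri 44.1 grip [ 441.4 -285.4] 237.5
0 ('scene',) hub [ 476.7 -311.9] th 2.536 ri 39.6 grip [ 442.2 -288. ] 183.5
0 ('top', 'scene') hub [ 476.6 -312.3] th 2.505 ri 41.5 grip [ 442.8 -287.4] 443.3
2 ('top',) hub [ 474.1 -309.2] th 2.532 ri 45.8 grip [ 439.6 -285.1] 238.1
2 ('scene',) hub [ 477.1 -312.7] th 2.54 ri 40.1 grip [ 442.4 -288.9] 181.2
2 ('top', 'scene') hub [ 477.2 -312.3] th 2.593 ri 41.7 grip [ 441.4 -290.5] 453.7
```

View pics/wheel.png

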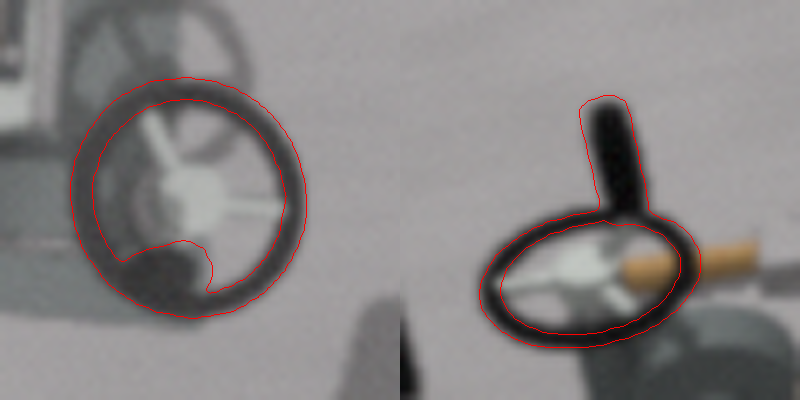

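Emit:
drive_tool([
  [0,0,0],
], twist=[0], fingers=[-0.2])

```text
clock: 9.25
tcp_pos: [499.4, 15.6, 257.2]
eef_rot: [0.737, 0.676, 0.0, 0.001]
contact_force: [0.8, 0.1, 1.2]
finger_gap: 56.3
```

```bash
python3 - <<'E'
from h import *
for n in('top','scene'):
    z=np.load(n+'0.npz'); C=cloud(n,z['d']); m=(np.abs(C[...,0]-350)<90)&(np.abs(C[...,1]+420)<90)&(C[...,2]>40)&(C[...,2]<220)
    P=C[m]; print(n,len(P),np.percentile(P,[3,50,97],axis=0).round(0).tolist())
    print(cv2.minAreaRect(P[:,:2].astype(np.float32)))
E
```

```text
top 974 [[313.0, -498.0, 52.0], [348.0, -439.0, 149.0], [383.0, -413.0, 187.0]]
((364.7207336425781, -412.2012939453125), (203.14112854003906, 95.3847885131836), 69.1092758178711)
scene 1116 [[334.0, -501.0, 44.0], [373.0, -460.0, 125.0], [385.0, -418.0, 185.0]]
((365.57781982421875, -413.23321533203125), (200.175048828125, 93.95236206054688), 72.2682113647461)
```

Emit:
drive_tool([
  [-0.0056,-0.0303,0],
  [-0.0056,-0.0303,0],
  [-0.0056,-0.0303,0],
  [-0.0056,-0.0303,0],
  [-0.0056,-0.0303,0],
], twist=[0,0,0,0,0], fingers=[-0.2,-0.2,-0.2,-0.2,-0.2])

```text
clock: 9.67
tcp_pos: [471.4, -139.7, 256.6]
eef_rot: [0.738, 0.675, -0.0, 0.0]
contact_force: [-0.4, -0.0, -0.7]
finger_gap: 56.3
```

Emit:
drive_tool([
  [-0.0056,-0.0303,0],
  [-0.0056,-0.0303,0],
  [-0.0056,-0.0303,0],
  [-0.0056,-0.0303,0],
  [-0.0056,-0.0303,0],
], twist=[0,0,0,0,0], fingers=[-0.2,-0.2,-0.2,-0.2,-0.2])

```text
clock: 10.08
tcp_pos: [442.8, -291.5, 256.4]
eef_rot: [0.738, 0.674, -0.0, -0.0]
contact_force: [0.4, -0.1, -0.4]
finger_gap: 56.2
```

Emit:
drive_tool([
  [0,0,0],
  [0,0,0],
], twist=[0,0], fingers=[-0.2,-0.2])

```text
clock: 10.25
tcp_pos: [443.0, -290.6, 256.1]
eef_rot: [0.739, 0.674, 0.0, -0.001]
contact_force: [0.3, 0.8, 0.3]
finger_gap: 56.1
```

```bash
python3 - <<'E'
from h import *
o=[]
for n,b in(('scene',(110,110,230,230)),('top',(310,160,430,280))):
    im,d=optics.get_image(n); x0,y0,x1,y1=b; np.savez(n+'3.npz',im=im,d=d)
    o.append(cv2.resize(im[y0:y1,x0:x1],(400,400),interpolation=cv2.INTER_CUBIC))
save('p5.png',np.hstack(o)); s=arm.sense(); print(s['tcp_pos'],s['joint_pos'])
E
```

```text
[ 443.55133994 -288.5678618   256.24674347] [-7.91332479e-01 -8.06809400e-02  1.81089313e+00  2.17112002e-04
  1.41216217e+00 -7.02457573e-01]
```

View pics/p5.png

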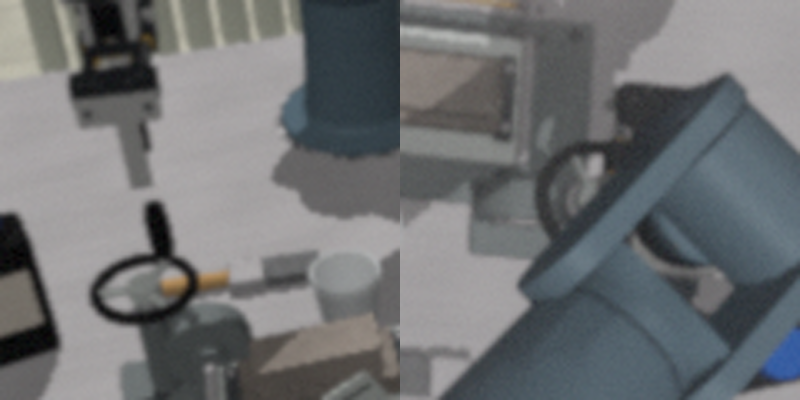

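Emit:
drive_tool([
  [0,0.003,-0.02],
  [0,0,-0.025],
  [0,0,-0.02],
  [0,0,-0.015],
  [0,0,-0.006],
], twist=[0,0,0,0,0], fingers=[-0.2,-0.2,-0.2,-0.2,-0.2])

```text
clock: 10.77
tcp_pos: [442.9, -283.2, 167.9]
eef_rot: [0.737, 0.676, -0.0, -0.002]
contact_force: [-0.2, 0.7, 0.5]
finger_gap: 56.2
```

Emit:
drive_tool([
  [0,0,0],
  [0,0,0],
  [0,0,0],
  [0,0,0],
  [0,0,0],
], twist=[0,0,0,0,0], fingers=[0.1,0.3,0.45,0.6,0.7], grip_force=10)

```text
clock: 11.18
tcp_pos: [443.9, -285.7, 171.7]
eef_rot: [0.737, 0.675, -0.0, 0.001]
contact_force: [-6.5, 0.4, 4.3]
finger_gap: 26.2
```

```bash
python3 - <<'E'
from h import *
o=[]
im,d=optics.get_image('scene'); x0,y0,x1,y1=(110,110,230,230)
save('p6.png',cv2.resize(im[y0:y1,x0:x1],(600,600),interpolation=cv2.INTER_CUBIC)); s=arm.sense(); print(s['tcp_pos'],s['contact_force'],s['finger_gap'])
E
```

```text
[ 443.51232718 -285.63900737  171.57083602] [-1.47460882  2.18791796  3.57240602] 22.52995760365929
```

View pics/p6.png

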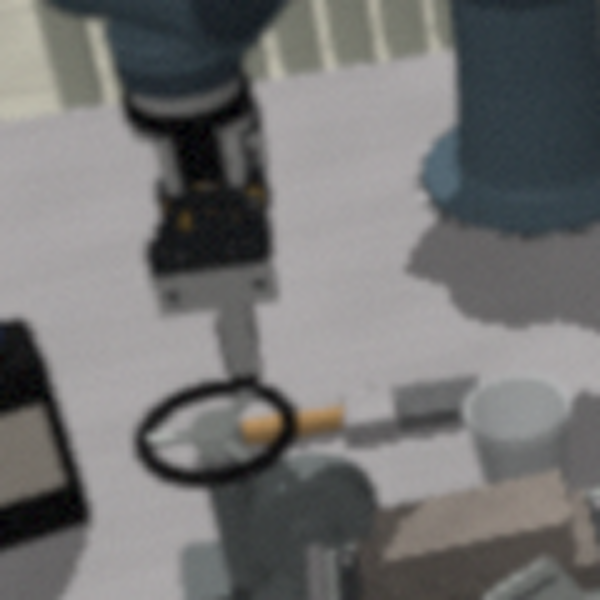

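```bash
python3 - <<'E'
import numpy as np
th=2.471-np.arange(21)*np.pi/10
P=np.round(np.c_[.042*np.cos(th),.042*np.sin(th)],4); D=np.diff(P,axis=0)
for i in range(0,20,5): print([[round(a,4),round(b,4),0] for a,b in D[i:i+5].tolist()], ((P[i+5]*1000)+[476.7,-312.3]).round(1))
E
```

```text
[[0.0097, 0.0089, 0], [0.0119, 0.0055, 0], [0.0131, 0.0015, 0], [0.0129, -0.0026, 0], [0.0114, -0.0065, 0]] [ 502.8 -279.4]
[[0.0089, -0.0097, 0], [0.0055, -0.0119, 0], [0.0015, -0.0131, 0], [-0.0026, -0.0129, 0], [-0.0065, -0.0114, 0]] [ 509.6 -338.4]
[[-0.0097, -0.0089, 0], [-0.0119, -0.0055, 0], [-0.0131, -0.0015, 0], [-0.0129, 0.0026, 0], [-0.0114, 0.0065, 0]] [ 450.6 -345.2]
[[-0.0089, 0.0097, 0], [-0.0055, 0.0119, 0], [-0.0015, 0.0131, 0], [0.0026, 0.0129, 0], [0.0065, 0.0114, 0]] [ 443.8 -286.2]
```

Emit:
drive_tool([
  [0.0097,0.0089,0],
  [0.0119,0.0055,0],
  [0.0131,0.0015,0],
  [0.0129,-0.0026,0],
  [0.0114,-0.0065,0],
], twist=[0,0,0,0,0], fingers=[0.8,0.8,0.8,0.8,0.8], grip_force=20)

```text
clock: 11.65
tcp_pos: [503.1, -280.0, 171.5]
eef_rot: [0.737, 0.676, -0.002, 0.001]
contact_force: [-10.2, -8.2, 3.4]
finger_gap: 22.6
```

Emit:
drive_tool([
  [0.0089,-0.0097,0],
  [0.0055,-0.0119,0],
  [0.0015,-0.0131,0],
  [-0.0026,-0.0129,0],
  [-0.0065,-0.0114,0],
], twist=[0,0,0,0,0], fingers=[0.8,0.8,0.8,0.8,0.8])

```text
clock: 12.07
tcp_pos: [509.8, -337.4, 171.5]
eef_rot: [0.737, 0.676, 0.0, -0.001]
contact_force: [-6.3, 6.9, 8.1]
finger_gap: 22.3
```

Emit:
drive_tool([
  [-0.0097,-0.0089,0],
  [-0.0119,-0.0055,0],
  [-0.0131,-0.0015,0],
  [-0.0129,0.0026,0],
  [-0.0114,0.0065,0],
], twist=[0,0,0,0,0], fingers=[0.8,0.8,0.8,0.8,0.8])

```text
clock: 12.48
tcp_pos: [450.3, -345.9, 171.6]
eef_rot: [0.738, 0.675, -0.001, 0.002]
contact_force: [2.4, -0.7, 4.6]
finger_gap: 22.6
```

Emit:
drive_tool([
  [-0.0089,0.0097,0],
  [-0.0055,0.0119,0],
  [-0.0015,0.0131,0],
  [0.0026,0.0129,0],
  [0.0065,0.0114,0],
], twist=[0,0,0,0,0], fingers=[0.8,0.8,0.8,0.8,0.8])

```text
clock: 12.9
tcp_pos: [443.7, -285.1, 171.5]
eef_rot: [0.738, 0.675, -0.0, 0.001]
contact_force: [2.0, -2.9, 1.9]
finger_gap: 22.4
```

Emit:
drive_tool([
  [0.0092,0.0086,0],
  [0.0119,0.0055,0],
  [0.0131,0.0015,0],
  [0.0129,-0.0026,0],
  [0.0114,-0.0065,0],
], twist=[0,0,0,0,0], fingers=[0.8,0.8,0.8,0.8,0.8])

```text
clock: 13.32
tcp_pos: [502.9, -279.8, 171.4]
eef_rot: [0.737, 0.676, -0.002, 0.001]
contact_force: [-8.4, -8.0, 8.2]
finger_gap: 22.7
```

Emit:
drive_tool([
  [0.0089,-0.0097,0],
  [0.0055,-0.0119,0],
  [0.0015,-0.0131,0],
  [-0.0026,-0.0129,0],
  [-0.0065,-0.0114,0],
], twist=[0,0,0,0,0], fingers=[0.8,0.8,0.8,0.8,0.8])

```text
clock: 13.73
tcp_pos: [509.9, -337.3, 171.4]
eef_rot: [0.737, 0.676, 0.0, -0.001]
contact_force: [-3.5, 4.7, 11.3]
finger_gap: 22.4
```

Emit:
drive_tool([
  [-0.0097,-0.0089,0],
  [-0.0119,-0.0055,0],
  [-0.0131,-0.0015,0],
  [-0.0129,0.0026,0],
  [-0.0114,0.0065,0],
], twist=[0,0,0,0,0], fingers=[0.8,0.8,0.8,0.8,0.8])

```text
clock: 14.15
tcp_pos: [450.8, -346.2, 171.5]
eef_rot: [0.738, 0.675, -0.0, 0.002]
contact_force: [0.4, -3.0, 6.1]
finger_gap: 22.3
```

Emit:
drive_tool([
  [-0.0089,0.0097,0],
  [-0.0055,0.0119,0],
  [-0.0015,0.0131,0],
  [0.0026,0.0129,0],
  [0.0065,0.0114,0],
], twist=[0,0,0,0,0], fingers=[0.8,0.8,0.8,0.8,0.8])

```text
clock: 14.57
tcp_pos: [443.6, -285.3, 171.5]
eef_rot: [0.738, 0.675, -0.0, 0.0]
contact_force: [1.8, -2.8, 5.5]
finger_gap: 22.3
```

```bash
cat > tl.py <<'E'
import sys
from h import *
k=sys.argv[1]
def plane(P):
    for _ in range(3):
        A=np.c_[P[:,:2]-P[:,:2].mean(0),np.ones(len(P))]; c=np.linalg.lstsq(A,P[:,2],rcond=None)[0]; r=P[:,2]-A@c
        P=P[np.abs(r)<max(2.*r.std(),2)]
    return c,len(P),P.mean(0)
im,d=optics.get_image('scene'); np.savez('scene'+k+'.npz',im=im,d=d); C=cloud('scene',d)
x0,y0,x1,y1=(150,170,270,270); save('tl'+k+'.png',cv2.resize(im[y0:y1,x0:x1],(720,600),interpolation=cv2.INTER_CUBIC))
u=np.array([np.cos(1.483),np.sin(1.483)]); w=np.array([u[1],-u[0]]); r=C[...,:2]-[582,-171]; a=r@u; b=r@w
for zz in range(3):
    pass
m=(np.abs(a)<50)&(np.abs(b)<20)&(C[...,2]>105)&(C[...,2]<180)
c,n,mu=plane(C[m]); print('slab plane slope along',np.arctan(c[:2]@u),'across',np.arctan(c[:2]@w),n,mu)
s=arm.sense(); print(s['clock'],s['tcp_pos'],s['contact_force'])
E
python3 tl.py 5
```

```text
slab plane slope along 0.1843610495308671 across -0.014002993471409295 251 [ 582.44688984 -171.05665678  135.63868912]
14.6167 [ 445.11356904 -283.70512349  171.47793699] [0.2719013  1.64646687 8.90614492]
```

View pics/tl5.png

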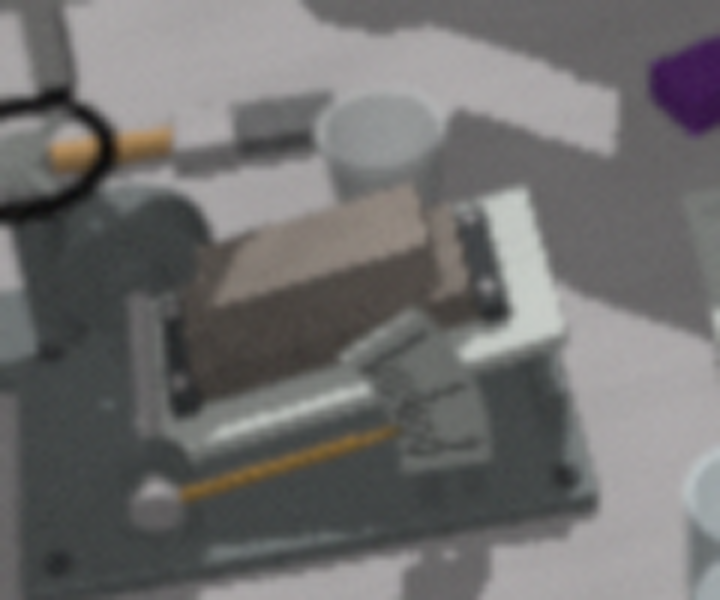

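Emit:
drive_tool([
  [0.0095,0.0086,0.001],
  [0.0119,0.0055,0],
  [0.0131,0.0015,0],
  [0.0129,-0.0026,0],
  [0.0114,-0.0065,0],
], twist=[0,0,0,0,0], fingers=[0.8,0.8,0.8,0.8,0.8])

```text
clock: 15.03
tcp_pos: [502.6, -279.6, 171.5]
eef_rot: [0.737, 0.676, -0.002, -0.0]
contact_force: [-9.0, -9.2, 5.9]
finger_gap: 22.3
```

Emit:
drive_tool([
  [0.0089,-0.0097,0],
  [0.0055,-0.0119,0],
  [0.0015,-0.0131,0],
  [-0.0026,-0.0129,0],
  [-0.0065,-0.0114,0],
], twist=[0,0,0,0,0], fingers=[0.8,0.8,0.8,0.8,0.8])

```text
clock: 15.45
tcp_pos: [509.9, -337.2, 171.5]
eef_rot: [0.737, 0.676, 0.001, -0.002]
contact_force: [-4.0, 4.7, 7.9]
finger_gap: 22.2
```

Emit:
drive_tool([
  [-0.0097,-0.0089,0],
  [-0.0119,-0.0055,0],
  [-0.0131,-0.0015,0],
  [-0.0129,0.0026,0],
  [-0.0114,0.0065,0],
], twist=[0,0,0,0,0], fingers=[0.8,0.8,0.8,0.8,0.8])

```text
clock: 15.87
tcp_pos: [449.6, -345.4, 171.5]
eef_rot: [0.738, 0.675, -0.0, 0.001]
contact_force: [2.4, 0.5, 4.3]
finger_gap: 22.4
```

Emit:
drive_tool([
  [-0.0089,0.0097,0],
  [-0.0055,0.0119,0],
  [-0.0015,0.0131,0],
  [0.0026,0.0129,0],
  [0.0065,0.0114,0],
], twist=[0,0,0,0,0], fingers=[0.8,0.8,0.8,0.8,0.8])

```text
clock: 16.28
tcp_pos: [443.5, -285.1, 171.6]
eef_rot: [0.738, 0.675, -0.0, 0.001]
contact_force: [5.4, -6.8, -2.0]
finger_gap: 22.4
```

```bash
for i in 6 7 8; do python3 tl.py $i; done
python3 - <<'E'
from h import *
im=sum(np.load(f'scene{k}.npz')['im'].astype(float) for k in(6,7,8))/3
x0,y0,x1,y1=(170,215,235,265); save('tlz.png',cv2.resize(im[y0:y1,x0:x1].clip(0,255).astype(np.uint8),(780,600),interpolation=cv2.INTER_CUBIC))
E
```

```text
slab plane slope along 0.24414298314290647 across 0.010734969498048206 248 [ 582.11376331 -172.13845478  141.17185201]
16.3333 [ 444.9086368  -283.69202949  171.53276084] [ 4.04912457 -1.64774691  2.37831093]
slab plane slope along 0.23800879499219568 across -0.0016455173110712196 234 [ 582.01702366 -172.6186628   141.46128163]
16.3833 [ 444.57624147 -284.11575742  171.55517835] [ 2.44798097 -1.13795156  2.52851188]
slab plane slope along 0.24152178275181121 across -0.005052274532048178 247 [ 582.48485837 -172.71478187  141.74095733]
16.4333 [ 444.26246772 -284.5229248   171.57522624] [ 1.9559453  -1.85848801  2.44424416]
```

View pics/tlz.png

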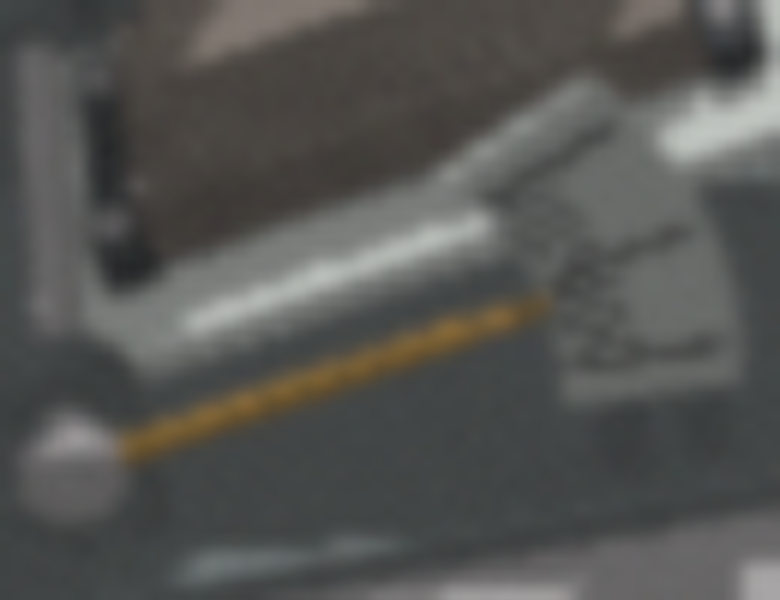

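```bash
cat > ptr.py <<'E'
from h import *
from scipy.optimize import least_squares
yb=1.483; u=np.array([np.cos(yb),np.sin(yb),0]); w=np.array([u[1],-u[0],0]); Z=np.array([0,0,1.])
b=np.array([582.4,-169.5,94]); t=.082
yv=u*np.cos(t)+Z*np.sin(t); nv=Z*np.cos(t)-u*np.sin(t); H=b-105*yv-25*nv; print('hinge',H)
def pt(s,r,phi): return H+s*w+r*(u*np.cos(phi)+Z*np.sin(phi))
f=lambda p,k:np.array(p)/12+[170,215]-.5+.0*k
tip=f((548,303),0)
for s in(75,80,86,90): print(s,'hub px',((proj('scene',pt(s,0,0))[0]+.5-[170,215])*12).round(), [ (round(a,3),((proj('scene',pt(s,126,a))[0]+.5-[170,215])*12).round().tolist()) for a in(.20,.22,.24,.26)], 'marks', [((proj('scene',pt(s,r,a))[0]+.5-[170,215])*12).round().tolist() for a in(0,.2618,.5236) for r in(126,150)])
E
python3 ptr.py
```

```text
hinge [ 573.40371007 -271.70430988   60.48364861]
75 hub px [ 73. 416.] [(0.2, [551.0, 265.0]), (0.22, [548.0, 258.0]), (0.24, [545.0, 252.0]), (0.26, [542.0, 246.0])] marks [[568.0, 332.0], [661.0, 316.0], [541.0, 245.0], [630.0, 212.0], [481.0, 167.0], [560.0, 118.0]]
80 hub px [ 75. 431.] [(0.2, [553.0, 279.0]), (0.22, [551.0, 272.0]), (0.24, [547.0, 266.0]), (0.26, [544.0, 259.0])] marks [[571.0, 346.0], [664.0, 330.0], [544.0, 259.0], [633.0, 226.0], [483.0, 181.0], [563.0, 132.0]]
86 hub px [ 76. 448.] [(0.2, [557.0, 295.0]), (0.22, [554.0, 289.0]), (0.24, [551.0, 282.0]), (0.26, [547.0, 276.0])] marks [[574.0, 362.0], [667.0, 346.0], [547.0, 275.0], [637.0, 243.0], [486.0, 197.0], [566.0, 148.0]]
90 hub px [ 77. 460.] [(0.2, [559.0, 307.0]), (0.22, [556.0, 300.0]), (0.24, [553.0, 294.0]), (0.26, [550.0, 287.0])] marks [[577.0, 373.0], [670.0, 357.0], [549.0, 287.0], [639.0, 254.0], [488.0, 208.0], [568.0, 160.0]]
```

Estimates of the tilt now: slab-plane depth 0.241 rad, odometry 0.239, and the pointer in the picture (tip at crop 548,303) a little below the 15° mark (610,262 to 690,232). I turn another 0.4 turn.

Emit:
drive_tool([
  [0.0095,0.0086,0],
  [0.0119,0.0055,0],
  [0.0131,0.0015,0],
  [0.0129,-0.0026,0],
  [0.0114,-0.0065,0],
], twist=[0,0,0,0,0], fingers=[0.8,0.8,0.8,0.8,0.8])

```text
clock: 16.85
tcp_pos: [502.1, -279.3, 171.5]
eef_rot: [0.737, 0.676, -0.002, -0.001]
contact_force: [-7.6, -6.3, 5.9]
finger_gap: 22.0
```

Emit:
drive_tool([
  [0.0089,-0.0097,0],
  [0.0055,-0.0119,0],
  [0.0015,-0.0131,0],
  [0,0,0],
], twist=[0,0,0,0], fingers=[0.8,0.8,0.8,0.8])

```text
clock: 17.18
tcp_pos: [517.8, -314.8, 171.5]
eef_rot: [0.738, 0.675, -0.001, -0.002]
contact_force: [-2.9, -0.5, 7.7]
finger_gap: 22.4
```

```bash
for i in 9 10 11 12; do python3 tl.py $i; done
python3 - <<'E'
from h import *
im=sum(np.load(f'scene{k}.npz')['im'].astype(float) for k in(9,10,11,12))/4
x0,y0,x1,y1=(170,215,235,265); save('tlz2.png',cv2.resize(im[y0:y1,x0:x1].clip(0,255).astype(np.uint8),(780,600),interpolation=cv2.INTER_CUBIC))
E
```

```text
slab plane slope along 0.2607126552162135 across 0.013356369914778024 241 [ 582.26623522 -173.1312053   143.57725513]
17.2333 [ 517.82763167 -314.25253306  171.50241902] [-3.82784257 -0.03900287  6.77095395]
slab plane slope along 0.2649184256416697 across 0.00387169858169635 242 [ 582.00234271 -172.89219646  143.82898679]
17.2833 [ 517.82584234 -313.88099954  171.48998041] [-3.27601769 -0.63457609  6.71401296]
slab plane slope along 0.2603428928320461 across -0.012706810845599013 241 [ 581.63501294 -172.79570369  143.72152847]
17.3333 [ 517.86162246 -313.64055798  171.52427049] [-3.31818694 -1.15504663  6.36309197]
slab plane slope along 0.2645859426797096 across 0.008481804626398647 234 [ 581.95828141 -174.62847689  143.37648924]
17.3833 [ 517.84803654 -313.51121309  171.50634916] [-3.67964774 -1.48122534  5.060664  ]
```

View pics/tlz2.png

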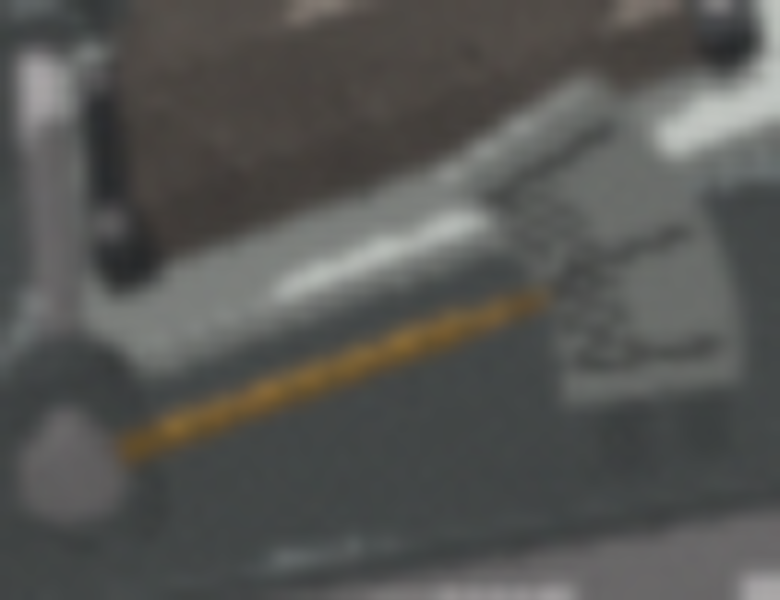

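```bash
python3 - <<'E'
from h import *
u=np.array([np.cos(1.483),np.sin(1.483)]); w=np.array([u[1],-u[0]])
for n,k in(('scene',0),('top',0)):
    C=cloud(n,np.load(f'{n}{k}.npz')['d'])
    m=(np.abs(C[...,2])<12)&(np.abs(C[...,0]-740)<60)&(np.abs(C[...,1]+170)<120); P=C[m]
    c=np.linalg.lstsq(np.c_[P[:,:2]-P[:,:2].mean(0),np.ones(len(P))],P[:,2],rcond=None)[0]; print(n,'table slope',c[:2]@u,c[:2]@w,c[2],len(P))
C=cloud('top',np.load('top2.npz')['d']); r=C[...,:2]-[582,-171]; m=(np.abs(r@u)<50)&(np.abs(r@w)<20)&(C[...,2]>100)&(C[...,2]<150);P=C[m]
c=np.linalg.lstsq(np.c_[P[:,:2]-P[:,:2].mean(0),np.ones(len(P))],P[:,2],rcond=None)[0]; print('slab on bed initial tilt, top',c[:2]@u)
C=cloud('scene',np.load('scene2.npz')['d']); r=C[...,:2]-[582,-171]; m=(np.abs(r@u)<50)&(np.abs(r@w)<18)&(C[...,2]>100)&(C[...,2]<150);P=C[m]
c=np.linalg.lstsq(np.c_[P[:,:2]-P[:,:2].mean(0),np.ones(len(P))],P[:,2],rcond=None)[0]; print('scene',c[:2]@u)
E
```

```text
scene table slope 0.0002749346780674921 -0.006163152462591811 0.5098227387858802 2186
top table slope 0.0016941742947493977 0.00017547529706996492 0.05427162874613834 2113
slab on bed initial tilt, top 0.08699188570797489
scene 0.08242556031739073
```

Unbiased depth gives 0.262 rad. I release and retreat.

Emit:
drive_tool([
  [0,0,0],
  [0,0,0],
  [0,0,0],
  [0,0,0.005],
  [0,0,0.03],
], twist=[0,0,0,0,0], fingers=[0.3,0.1,0,-0.1,-0.1])

```text
clock: 17.8
tcp_pos: [515.1, -311.3, 200.6]
eef_rot: [0.737, 0.675, -0.0, -0.006]
contact_force: [0.0, -0.3, -0.3]
finger_gap: 50.8
```

Emit:
drive_tool([
  [0,0,0.04],
  [0,0,0.04],
  [-0.02,0.03,0.02],
  [-0.02,0.04,0.01],
  [-0.02,0.04,0],
], twist=[0,0,0,0,0], fingers=[-0.1,-0.1,-0.1,-0.1,-0.1])

```text
clock: 18.22
tcp_pos: [461.2, -210.3, 319.0]
eef_rot: [0.738, 0.675, 0.001, 0.002]
contact_force: [0.2, 0.1, 0.8]
finger_gap: 51.8
```

Emit:
drive_tool([
  [-0.02,0.04,0],
  [-0.01,0.04,0],
  [0,0.04,0],
  [0,0.04,0],
  [0,0.04,0],
], twist=[0,0,0,0,0], fingers=[-0.1,-0.1,-0.1,-0.1,-0.1])

```text
clock: 18.63
tcp_pos: [431.5, -11.3, 316.0]
eef_rot: [0.738, 0.675, 0.0, 0.0]
contact_force: [0.8, 0.9, 0.4]
finger_gap: 51.6
```

Emit:
drive_tool([
  [0,0.03,0],
  [0,0,0],
  [0,0,0],
], twist=[0,0,0], fingers=[-0.1,-0.1,-0.1])

```text
clock: 18.88
tcp_pos: [432.0, 18.2, 315.8]
eef_rot: [0.736, 0.677, 0.0, 0.0]
contact_force: [0.2, -0.6, -0.5]
finger_gap: 51.6
```

```bash
python3 tl.py 20; python3 tl.py 21; python3 look.py 22; python3 - <<'E'
from h import *
u=np.array([np.cos(1.483),np.sin(1.483)]); w=np.array([u[1],-u[0]])
C=cloud('top',np.load('top22.npz')['d']); r=C[...,:2]-[582,-173]; m=(np.abs(r@u)<45)&(np.abs(r@w)<18)&(C[...,2]>110)&(C[...,2]<180);P=C[m]
c=np.linalg.lstsq(np.c_[P[:,:2]-P[:,:2].mean(0),np.ones(len(P))],P[:,2],rcond=None)[0]; print('top tilt',np.arctan(c[:2]@u),P.mean(0))
E
```

```text
slab plane slope along 0.25959394319511664 across 0.006428684774741636 234 [ 581.9952909  -173.41155095  143.64564349]
18.9333 [432.13378328  17.12251594 315.72067459] [ 0.82483143  0.4230341  -0.49239535]
slab plane slope along 0.2539427223658995 across -0.0003057610775253824 252 [ 581.76871166 -173.47200571  143.80273945]
18.9833 [432.21260511  16.4217018  315.64605251] [ 0.00529811 -0.84552395 -0.73386859]
[432.29843315  15.8143763  315.55540648]
top tilt 0.2639667792551195 [ 582.11836196 -172.01872573  144.01784542]
```

View pics/look22.png

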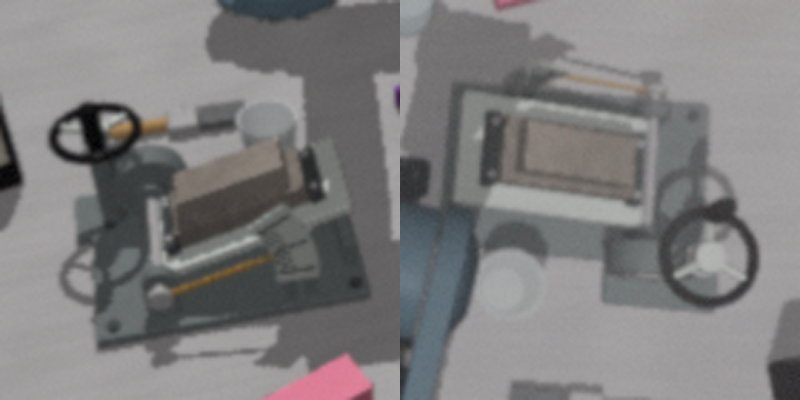

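```bash
cat > m5.py <<'E'
from fit import *
yb=1.483; u=np.array([np.cos(yb),np.sin(yb),0]); w=np.array([u[1],-u[0],0]); Z=np.array([0,0,1.]); H=np.array([573.4,-271.7,60.5])
def run(k,t):
    yv=u*np.cos(t)+Z*np.sin(t); nv=Z*np.cos(t)-u*np.sin(t)
    G={}
    for n in('top','scene'):
        im=cv2.cvtColor(np.load(f'{n}{k}.npz')['im'],cv2.COLOR_RGB2GRAY); im=cv2.GaussianBlur(im,(0,0),.8).astype(np.float32)
        G[n]=np.minimum(np.hypot(cv2.Sobel(im,cv2.CV_32F,1,0),cv2.Sobel(im,cv2.CV_32F,0,1)),60)
    def sc(n,dx,dy,da,L,W,h,ends=True):
        c=H+(105+dy)*yv+(25+h)*nv+dx*w; a=yv*np.cos(da)-w*np.sin(da); e=w*np.cos(da)+yv*np.sin(da)
        P=np.array([c+s*a*L/2+q*e*W/2 for s,q in((-1,-1),(-1,1),(1,1),(1,-1))])
        Lq=np.vstack([P[i]+(P[(i+1)%4]-P[i])*np.linspace(.08,.92,40)[:,None] for i in range(4)])
        p=proj(n,Lq).astype(np.float32); return cv2.remap(G[n],p[:,0].reshape(-1,1),p[:,1].reshape(-1,1),cv2.INTER_LINEAR).mean()
    for nm,L,W,h in(('slab',120,50,30),('bed',150,70,0)):
      for n in('top','scene'):
        print(k,nm,n,max((sc(n,x,y,a,L,W,h),x,y,round(a,3)) for x in np.arange(-8,8.1,1) for y in np.arange(-12,12.1,1) for a in np.arange(-.1,.11,.02)))
run('2',.084); run('22',.262)
E
python3 m5.py; python3 - <<'E'
from h import *
for k in['offcut_center','core_center','bottle_center','cups_center']:
    r=optics.silhouettes('top',k); print(k,[(round(x['conf'],2),[round(float(e)) for e in x['extent']]) for x in r[:2]])
save('end.png',optics.get_image('top')[0])
E
```

```text
2 slab top (np.float32(46.509052), np.float64(5.0), np.float64(-2.0), np.float64(0.0))
2 slab scene (np.float32(57.425426), np.float64(0.0), np.float64(3.0), np.float64(0.06))
2 bed top (np.float32(53.433765), np.float64(2.0), np.float64(-1.0), np.float64(0.0))
2 bed scene (np.float32(43.179756), np.float64(4.0), np.float64(12.0), np.float64(-0.04))
22 slab top (np.float32(50.08979), np.float64(4.0), np.float64(0.0), np.float64(-0.02))
22 slab scene (np.float32(57.900135), np.float64(-1.0), np.float64(-2.0), np.float64(-0.06))
22 bed top (np.float32(52.312294), np.float64(-5.0), np.float64(0.0), np.float64(0.0))
22 bed scene (np.float32(38.751644), np.float64(7.0), np.float64(-12.0), np.float64(-0.08))
offcut_center [(0.73, [232, 184, 15, 15])]
core_center [(0.81, [171, 170, 17, 19]), (0.71, [323, 185, 46, 24])]
bottle_center [(0.68, [414, 264, 44, 30])]
cups_center [(0.57, [300, 230, 24, 25])]
```

View pics/end.png

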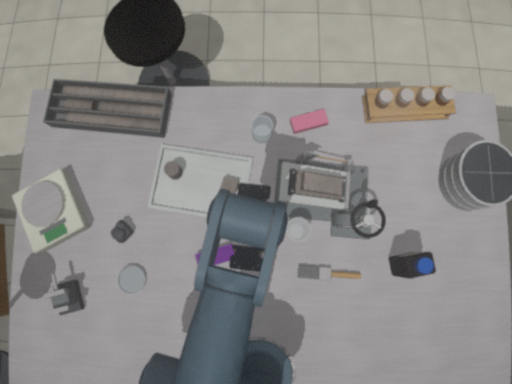

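The slab lies centred on the bed within a few mm, and the bystanders are where they were. The arm is clear of everything, so I hand in.

```bash
python3 -c "
from cell import arm
print(arm.close_job()); print(arm.sense()['clock'])"
```

```text
the job is handed in; nothing more can be done
None
the job is handed in; nothing more can be done
```

The long slab lies on the lower rock slab, and the platform is wound to about 15 degrees. The job was handed in at about 19 s of the 72 s allowed, with the robot clear of everything.

**What I did:**
- I lifted the slab out of the tray and lowered it until it pivoted flat onto the bed, which already stood at about 4.8°. I then let it go.
- I pinched the handwheel grip from above and wound it 3.4 turns clockwise. Then I released it and backed the arm away.

**Last checks:**
- **Tilt:** Depth readings of the slab's top face gave 0.254–0.265 rad against the target of 0.2618. The turn count gave about 0.26.
- **Pointer:** In the picture its tip shows slightly below the 15° mark. I put this down to the pointer standing in front of the scale. It cannot confirm the angle as closely as the depth readings.
- **Slab position:** The edge fits put it within about 5 mm of the bed's centre. Its squareness came out within 0.02 rad in the top camera and within 0.06 rad in the scene camera, so the two disagreed slightly. The fit of the bed's own edges was unreliable once the platform was tilted. The slab showed no visible shift while I wound the wheel.
- **Other things:** The bottle, core and cups were where they started, and the brush looked unmoved in the last picture. The arm hid part of the offcut, so I could not measure it, and I did not measure the beaker, lump or dish.

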